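# Set out the roll-holder parts of a label dispenser

## Robot

A 6-joint arm with a two-finger parallel gripper is mounted at the origin on the work surface. World frame = base frame: x ahead of the robot, y to its left, z up, the work surface at z = 0. Lengths are in m, angles in rad, forces in N, time in s.
With the tool pointing down it reaches from about 0.4 to 0.825 m from the base axis. Payload 7 kg.
Tool frame: the origin (TCP) lies at the very end of the fingers, on their centre line; the grasp point (between the pads) lies 19 mm behind it; y points along the fingers, x is the direction in which the jaws open and shut, and the axes are right-handed (so a half turn about y gives the same grasp; the last joint's range is limited). The gripper opens to 88 mm and grips with 3 to 60 N. Pads are 19 mm wide; open, the fingers measure 130 mm over their backs; the gripper's body (78 mm by 193 mm) begins 47 mm behind the grasp point.
Start: joints at [-0.922, 0.359, 0.012, 0, -1.224, -0.288], TCP at [0.238, -0.632, 0.227] pointing down, gripper open.
Joint ranges: [-3.07, 3.07], [-1.43, 2.12], [-1.02, 1.25], [-3.03, 1.67], [-3.05, -0], [-3.03, 3.03]. Speed limits (rad/s): [2.39, 2.39, 3.01, 3.14, 3.14, 3.14].

## Interface

Orientations are given as [roll, pitch, yaw] about the fixed x, y, z axes, in that order (R = Rz(yaw) Ry(pitch) Rx(roll)).
In Python, from station import arm gives the robot as it stands.
- The arm moves only by the tool move_arm, never from a script. Its arguments are lists of equal length, an entry for each row: "jaw": the closure, from 0 (fully open) to 1 (shut); "offset": the shift along the tool's x, y, z in m, a list of three; "roll": the turn about the tool's y in rad. In form: {"jaw": [jaw, ...], "offset": [[dx, dy, dz], ...], "roll": [roll, ...]}. A call has 1 to 5 rows; each row shifts and turns the commanded pose from where the row before left it, along the tool's axes as they then stand; what a row does not reach is not made up. A row lasts 1/8 s, in which the tool goes at most 62.5 mm and 10.7 degrees, less where a joint would pass 70% of its speed; a pose out of reach is approached as far as the arm can. A call is refused whole if a number of a shift passes 0.0625 or a number of a turn 0.188, either way. A call with a gripper value outside its range is refused whole. The fingers move at their own pace and stop on an object; "grip_force" is the grip in N (left out, the last holds). Time passes only in rows, so rows that do not move let the fingers close. It gives the time, the measured TCP pose, the force and the opening at its end, in the units of the state.
- arm.get_state(): the state, without advancing time (a new reading comes with each control period).
- arm.grab_frame(name): name is "side" or "top" or "wrist"; returns a dict with "pixels" (400x640x3 uint8, blue, green, red), "fovy" (degrees; the focal length in pixels is half the picture's height over the tangent of half this angle, whatever the lens; pixels are square), "cx", "cy" (the principal point, pixels), "position" and "attitude" of the camera in the world; the wrist camera has in their place "hand_eye" (4x4, takes a point from camera to tool coordinates, whose origin is the TCP and whose axes are the tool frame's). Camera axes: x right, y down, z forward; pixel columns grow to the right and rows downward; lengths in m; the calibration is good to about 2 mm. A picture is of the moment at which its call begins: read the wrist's pose just before it. There is no depth.
- arm.job_done(): hands the job in, once; it reports no verdict.
Trained networks look in a picture, given as the dict that the camera call returned (one of the last four; its "shot" number tells which), for a name from the list of things; names that differ only in an ending like _2 or _b are one class to them, and where a whole thing is asked for, a point or a joint stands for the part that bears it (a point fixed in the world has none). Each returns a list of dicts, best first, with "p" (0 to 1); they miss things now and then, are a little off and sometimes report something else, mostly with a low value. They report only what shows in the picture. A call takes as long as a camera call. They do not tell look-alikes from the thing itself.
- arm.recognise(picture, thing): "position" ([x, y, z] in m, in world coordinates, good to about 4 mm: the middle of the surface that is visible of it).
- arm.landmark_of(picture, thing): "position" ([x, y, z] in m, in world coordinates, good to about 4 mm: a listed point, or the origin of a listed thing).
The state is a dict: "t": time; "q": joint angles; "qd": joint speeds; "joint_efforts": joint torques, N m; "eef_pos": TCP position; "ee_rot": TCP orientation; "force": force on the tool from outside, world axes, zero at the start; "moment": the same for the moment, N m; "width": finger opening in m.
Only numpy, scipy, OpenCV 4.12 (cv2) and the standard library are available. Lean on these libraries where they do the work, as an engineer would, in place of code of your own. Each camera call takes 0.05 s, during which the arm holds its last target.

## Task

Set out the roll-holder parts on the cart for refitting: first stand the black flange, hub up, midway between the two bearing blocks, then slip the wide cardboard core over its hub so that it sits on the flange. Also stand the narrow aluminium spacer tube over the post of the spindle stand, fully down on its base, and set the peel block upright behind the stop bar (on the side away from the robot), centred on the bar, its length parallel to it, with about a finger's width (15 mm) between them. Let go of everything and leave the screwdriver, the small pot and the small carton where they are.

Things in the scene. Friction and masses are not known exactly. Their poses are not given: they have to be found in the camera images.
- flange_c (a point): Flange, loose: black plastic disc 80 mm in diameter and 6 mm thick with a central hub 30 mm in diameter standing up from it, 40 mm high over all; starts hub up. Point: on its axis, half-way up (20 mm above its underside); z up the hub. Grip it by the hub.
- core_c (a point): Wide core, loose: plain brown cardboard tube standing on end, outer diameter 58 mm, bore 44 mm, 36 mm high. Point: on its axis half-way up (18 mm above its underside); z along the axis. On the flange its underside is 6 mm above the table; the flange's disc juts 11 mm out all round below it.
- spacer_c (a point): Narrow spacer, loose: aluminium tube standing on end, outer diameter 36 mm, bore 24 mm, 40 mm high. Point: on its axis half-way up (20 mm above its underside); z along the axis.
- peel_c (a point): Peel block, loose: aluminium bar of inverted-T section, foot 30 mm wide (its x), 50 mm long (its y) and 10 mm thick, with a rib 14 mm wide along its whole length on the middle of it, 30 mm high over all; starts foot down. Point: at its centre half-way up (15 mm above its underside); y along its length, z up. It can be gripped end to end (50 mm).
- bearings_mid (a point): The point on the table midway between the two bearing blocks: two fixed alike aluminium blocks 44 x 28 mm and 30 mm high, each with a brass bush with a dark shaft hole, their centres 170 mm apart along this frame's y (142 mm clear between them). The flange's axis goes here; its underside rests on the table at z = 0.
- spindle: Spindle stand, fixed: dark steel base 80 x 80 mm and 10 mm thick with one upright post 12 mm in diameter whose top is 40 mm above the table. Origin: on the post's axis at table level. The spacer over the post rests on the base, its underside 10 mm above the table.
- stopbar: Stop bar, fixed: straight steel bar 130 mm long (its y), 12 mm thick (its x) and 22 mm high, lying on the table. Origin: under its centre at table level; its x points away from the robot, to the side that is behind it.
- driver: Bystander, loose: screwdriver 150 mm long lying on the table, black handle. Origin: under its length at table level; x from handle to tip. Leave it alone.
- pot: Bystander, loose: small round pot with a white lid, 38 mm in diameter, 45 mm high. Origin: centre of its underside. Leave it alone.
- carton: Bystander, loose: small closed cardboard box 34 x 34 x 40 mm high. Origin: centre of its underside. Leave it alone.
Things that resemble listed ones, but are neither listed nor needed, are in the scene too. What is shaped like the stopbar but green or orange is not meant.

How it is judged:
On the way, in this order (a step that is already met when the one before it is completed fails the run):
1. the flange stands hub up midway between the bearing blocks, let go, without the core on it yet (horizontal distance between flange_c and bearings_mid below 0.013 m and height (world z) of flange_c between 0.016 and 0.024 m and angle between flange_c's own z axis and vertical below 0.1 rad and contact force between flange and the fingers below 0.1 N and linear speed of flange below 0.02 m/s and not (horizontal distance between core_c and flange_c below 0.01 m and z of core_c in the frame of flange_c between 0 and 0.008 m and angle between core_c's own z axis and vertical below 0.12 rad)), for 0.2 s.
2. the core is over the hub, down on the flange, let go, with the flange still midway between the blocks (horizontal distance between flange_c and bearings_mid below 0.013 m and height (world z) of flange_c between 0.016 and 0.024 m and angle between flange_c's own z axis and vertical below 0.1 rad and horizontal distance between core_c and flange_c below 0.01 m and z of core_c in the frame of flange_c between 0 and 0.008 m and angle between core_c's own z axis and vertical below 0.12 rad and contact force between core and the fingers below 0.1 N and linear speed of core below 0.02 m/s), for 0.2 s.
At the end, for the whole second after the job is handed in: Flange flat, hub up, within 13 mm of midway between the blocks; core around its hub, down on it (4 mm); spacer upright over the post, down on the base (4 mm); peel block foot down behind the bar, 0.5 to 33 mm clear, centred within 15 mm, parallel within 12 degrees; all released and at rest (horizontal distance between flange_c and bearings_mid below 0.013 m and height (world z) of flange_c between 0.016 and 0.024 m and angle between each of flange_c, peel_c's own z axis and vertical below 0.1 rad and horizontal distance between core_c and flange_c below 0.01 m and z of core_c in the frame of flange_c between 0 and 0.008 m and angle between each of core_c, spacer_c's own z axis and vertical below 0.12 rad and horizontal distance between spacer_c and spindle below 0.009 m and z of spacer_c in the frame of spindle between 0.026 and 0.034 m and x of peel_c in the frame of stopbar between 0.0215 and 0.054 m and y of peel_c in the frame of stopbar between -0.015 and 0.015 m and height (world z) of peel_c between 0.011 and 0.019 m and angle between the y axis of peel_c and the y axis of stopbar, either way round below 0.21 rad and linear speed of each of flange, core, spacer, peel below 0.02 m/s); the robot touches nothing.
It fails at once if the screwdriver, pot or carton is moved by more than 30 mm (distance of any of driver, pot, carton from where it was at the start of the episode above 0.03 m).
It also fails if it takes over 99 s, if anything falls off the work surface, if the arm or the gripper's body presses on something with over 40 N, if the wrist force passes 120 N, or if a joint passes its speed limit or range.

## Working session

There is one attempt and no reset: what is moved stays moved. The work goes in short steps, Python scripts to look and compute and a tool call to move; the robot and the scene stay as the last step left them, time stands still between calls to the robot, and variables do not carry over. Pictures are saved under pics/ and viewed, and the job is handed in when it is done.

Besides the shell and the picture viewer there is one more tool, called after "Call:" as name(argument=value, ...), one argument or row to a line, values as JSON. move_arm: Moves the arm, as the interface text tells. Its arguments: {"type":"object","properties":{"jaw":{"type":"array","items":{"type":"number"}},"offset":{"type":"array","items":{"type":"array","items":{"type":"number"}}},"roll":{"type":"array","items":{"type":"number"}},"grip_force":{"type":"number"}},"required":["jaw","offset","roll"]}

```bash
ls; mkdir -p pics; cat > h.py <<'E'
import numpy as np, cv2
from station import arm
from scipy.spatial.transform import Rotation as R
def save(f,n): cv2.imwrite('pics/%s.png'%n,np.array(f['pixels']))
E
python3 - <<'E'
from h import *
s=arm.get_state(); print({k:np.round(v,3) for k,v in s.items()})
for n in ['side','top','wrist']:
    f=arm.grab_frame(n); save(f,n+'0'); print(n,{k:v for k,v in f.items() if k!='pixels'})
    for th in ['flange_c','core_c','spacer_c','peel_c','bearings_mid','spindle','stopbar','driver','pot','carton']:
        print(th,[(round(d['p'],2),np.round(d['position'],3).tolist()) for d in arm.landmark_of(f,th)])
E
```

```text
pics
{'t': np.float64(0.0), 'q': array([-0.922,  0.359,  0.011, -0.   , -1.224, -0.288]), 'qd': array([-0.001, -0.   ,  0.002, -0.   ,  0.   , -0.   ]), 'joint_efforts': array([ 1.0000e-03, -5.8272e+01,  2.9306e+01,  6.9970e+00,  7.0000e-03,
       -0.0000e+00]), 'eef_pos': array([ 0.238, -0.631,  0.226]), 'ee_rot': array([-1.571, -0.002,  1.931]), 'force': array([ 0.777, -0.584, -0.806]), 'moment': array([-0.008,  0.013, -0.016]), 'width': np.float64(0.088)}
side {'fovy': 44.914026794140966, 'cx': 319.7782783040707, 'cy': 208.65824420417985, 'position': array([0.35568235, 0.92080429, 0.57797881]), 'attitude': array([-2.09370930e+00, -1.96636908e-03, -2.96416643e+00]), 'shot': 1}
flange_c [(0.7, [0.559, 0.282, 0.003]), (0.68, [0.38, -0.292, 0.018])]
core_c [(0.69, [0.387, 0.295, 0.02])]
spacer_c [(0.74, [0.434, -0.122, 0.017])]
peel_c [(0.73, [0.448, 0.122, 0.014])]
bearings_mid [(0.71, [0.54, -0.269, 0.002])]
spindle [(0.7, [0.56, 0.285, 0.0])]
stopbar [(0.71, [0.603, 0.002, 0.001]), (0.69, [0.689, -0.131, 0.003]), (0.57, [0.708, -0.312, -0.001])]
driver [(0.91, [0.427, 0.01, -0.001
[... 608 characters left out ...]
ver [(0.66, [0.427, 0.009, -0.002])]
pot [(0.49, [0.347, 0.193, 0.0])]
carton [(0.74, [0.428, 0.01, -0.0]), (0.71, [0.354, -0.211, -0.002])]
wrist {'fovy': 62.513119769128004, 'cx': 326.4382545859249, 'cy': 206.27695772808218, 'hand_eye': array([[ 9.99999855e-01,  3.29706046e-04,  4.25301319e-04,
        -7.22841817e-04],
       [-3.18420886e-04, -2.74586648e-01,  9.61562308e-01,
        -1.57763676e-01],
       [ 4.33814970e-04, -9.61562304e-01, -2.74586503e-01,
         7.28848393e-02],
       [ 0.00000000e+00,  0.00000000e+00,  0.00000000e+00,
         1.00000000e+00]]), 'shot': 3}
flange_c []
core_c []
spacer_c []
peel_c []
bearings_mid []
spindle []
stopbar []
driver []
pot []
carton []
```

View pics/side0.png

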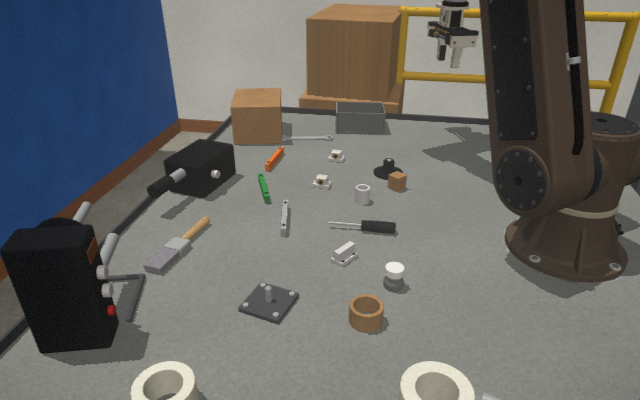

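View pics/top0.png

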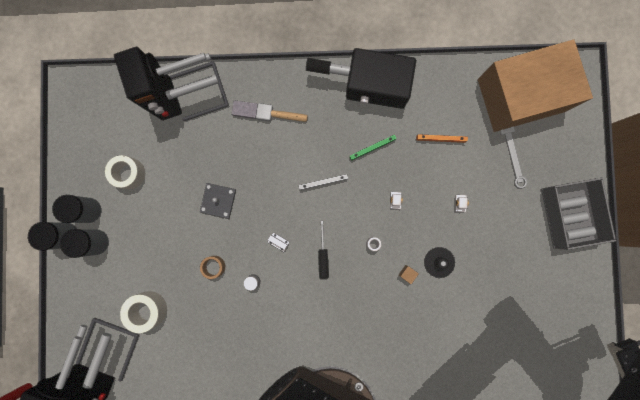

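View pics/wrist0.png

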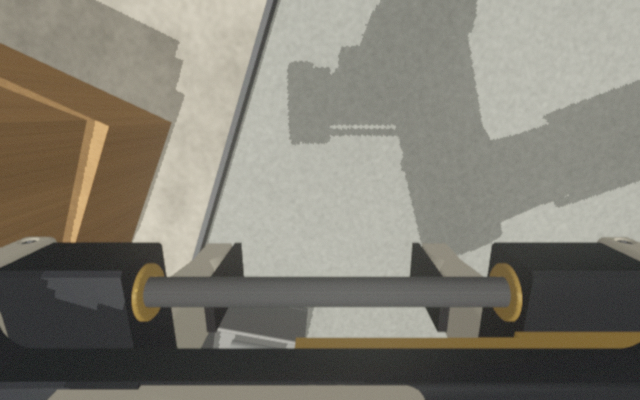

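The pictures show (top view) the flange at (440,262), core at (212,267), spacer at (374,244), peel block at (279,242) and bearing blocks at (396,200) and (461,203). The spindle is at (218,201) and the grey stop bar at (323,182). The look-alikes are the green bar (373,148), the orange bar (442,138), the cream rings (121,171) and (139,314), and the grey tubes in the racks. I chose the grey bar, brown ring and small aluminium tube, and will check them in a close crop.

```bash
cat >> h.py <<'E'
CAM={'top':dict(fovy=50.51170607003521,cx=325.556140611291,cy=205.5049618504531,position=np.array([0.48217528,-0.01806659,1.12147124]),attitude=np.array([-3.09094907,0.01509083,-1.59730663])),
'side':dict(fovy=44.914026794140966,cx=319.7782783040707,cy=208.65824420417985,position=np.array([0.35568235,0.92080429,0.57797881]),attitude=np.array([-2.09370930,-1.96636908e-03,-2.96416643]))}
def pose(c,st=None):
    if 'hand_eye' in c:
        T=np.eye(4);T[:3,:3]=R.from_euler('xyz',st['ee_rot']).as_matrix();T[:3,3]=st['eef_pos'];T=T@np.array(c['hand_eye']);return T[:3,:3],T[:3,3]
    return R.from_euler('xyz',c['attitude']).as_matrix(),np.array(c['position'])
def ray(c,uv,z,st=None):
    Rm,p=pose(c,st);f=200/np.tan(np.radians(c['fovy'])/2)
    uv=np.atleast_2d(uv).astype(float);d=np.c_[(uv[:,0]-c['cx'])/f,(uv[:,1]-c['cy'])/f,np.ones(len(uv))]@Rm.T
    return p+d*((z-p[2])/d[:,2])[:,None]
def proj(c,P,st=None):
    Rm,p=pose(c,st);f=200/np.tan(np.radians(c['fovy'])/2)
    q=(np.atleast_2d(P)-p)@Rm;return np.c_[q[:,0]/q[:,2]*f+c['cx'],q[:,1]/q[:,2]*f+c['cy']]
def crop(img,u0,v0,u1,v1,k):
    return cv2.resize(img[v0:v1,u0:u1],None,fx=k,fy=k,interpolation=cv2.INTER_CUBIC)
E
python3 - <<'E'
from h import *
t=cv2.imread('pics/top0.png'); s=cv2.imread('pics/side0.png')
cv2.imwrite('pics/a.png',crop(t,190,165,350,295,5))
cv2.imwrite('pics/b.png',crop(t,360,120,480,300,3))
cv2.imwrite('pics/c.png',crop(s,230,140,430,340,3))
E
```

```text
(no output)
```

View pics/a.png

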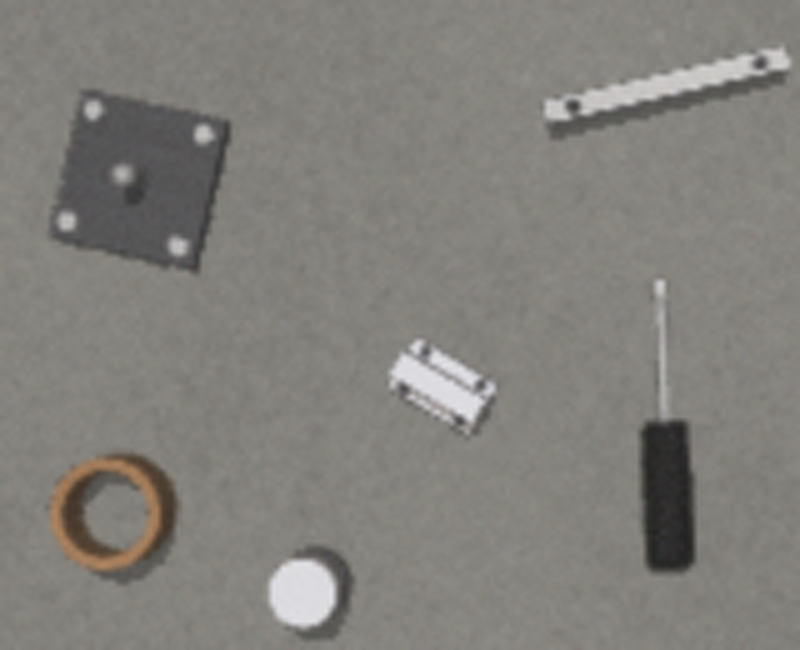

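View pics/b.png

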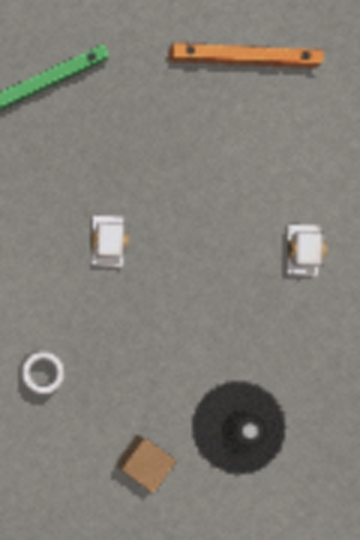

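View pics/c.png

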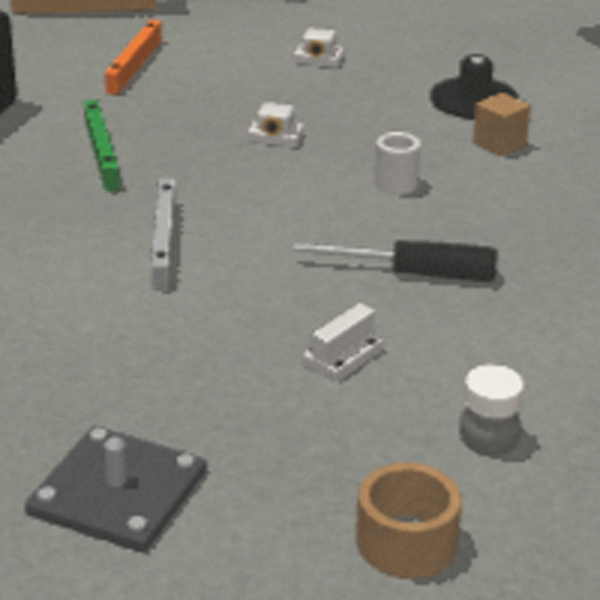

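```bash
python3 - <<'E'
from h import *
c=CAM['top']
A=lambda u,v:(u/5+190-.4,v/5+165-.4)
B=lambda u,v:(u/3+360-.33,v/3+120-.33)
def p(n,uv,z): print(n,np.round(ray(c,uv,z)[0],4))
p('flange disc',B(239,427),.006)
p('brg1 top',B(110,238),.03);p('brg2 top',B(308,248),.03)
p('brg1 foot',B(108,241),.005);p('brg2 foot',B(304,251),.005)
p('spacer',B(43,373),.04)
p('core',A(107,515),.036)
p('post',A(122,174),.04)
for n,q in [('s1',(93,109)),('s2',(204,133)),('s3',(67,220)),('s4',(178,246))]: p('base '+n,A(*q),.011)
p('bar L',A(573,106),.022);p('bar R',A(760,62),.022)
for q in [(545,101),(786,48),(791,70),(550,123)]: p('bar corner',A(*q),.022)
for n,q in [('pf1',(425,352)),('pf2',(481,385)),('pf3',(403,389)),('pf4',(460,421))]: p(n,A(*q),.010)
for q in [(403,356),(494,401),(480,420),(390,376)]: p('rib',A(*q),.03)
p('carton',B(147,464),.04);p('pot',A(303,593),.045)
t=cv2.imread('pics/top0.png')
hsv=cv2.cvtColor(t,cv2.COLOR_BGR2HSV)
m=((hsv[...,0]<20)&(hsv[...,1]>90))[250:290,190:235]
v,u=np.nonzero(m);print('core px',u.min()+190,u.max()+190,v.min()+250,v.max()+250)
E
```

```text
flange disc [ 0.3836 -0.2953  0.006 ]
brg1 top [ 0.5497 -0.1856  0.03  ]
brg2 top [ 0.5365 -0.3543  0.03  ]
brg1 foot [ 0.5487 -0.1876  0.005 ]
brg2 foot [ 0.5352 -0.3584  0.005 ]
spacer [ 0.4362 -0.1236  0.04  ]
core [0.3868 0.2937 0.036 ]
post [0.5609 0.2826 0.04  ]
base s1 [0.5978 0.3056 0.011 ]
base s2 [0.5835 0.247  0.011 ]
base s3 [0.5395 0.3201 0.011 ]
base s4 [0.5243 0.2616 0.011 ]
bar L [0.5912 0.0513 0.022 ]
bar R [ 0.6115 -0.0467  0.022 ]
bar corner [0.5943 0.0658 0.022 ]
bar corner [ 0.6184 -0.0604  0.022 ]
bar corner [ 0.6069 -0.0627  0.022 ]
bar corner [0.5827 0.0635 0.022 ]
pf1 [0.4652 0.1328 0.01  ]
pf2 [0.4472 0.1038 0.01  ]
pf3 [0.4462 0.1447 0.01  ]
pf4 [0.4287 0.1152 0.01  ]
rib [0.4638 0.1414 0.03  ]
rib [0.4395 0.0951 0.03  ]
rib [0.4299 0.1025 0.03  ]
rib [0.4537 0.1484 0.03  ]
carton [ 0.3576 -0.2085  0.04  ]
pot [0.3459 0.1922 0.045 ]
core px 200 223 256 278
```

```bash
cat >> h.py <<'E'
def plan(tx,ty,tz,yawdeg,n=5,step=.055,rstep=.18):
    """list rows from the measured pose to the target (tool axes)"""
    s=arm.get_state();p=s['eef_pos'];Rm=R.from_euler('xyz',s['ee_rot']).as_matrix()
    yaw=np.arctan2(Rm[1,0],Rm[0,0]);d=np.array([tx,ty,tz])-p
    dy=np.radians(yawdeg)-yaw;dy=(dy+np.pi)%(2*np.pi)-np.pi
    k=max(int(np.ceil(np.linalg.norm(d)/step-1e-3)),int(np.ceil(abs(dy)/rstep-1e-3)),1)
    print('t',round(float(s['t']),2),'pos',np.round(p,4),'yaw',round(np.degrees(yaw),1),'w',round(float(s['width']),4),'F',np.round(s['force'],1),'q6',round(s['q'][5],2),'rows needed',k, 'tilt',np.round(Rm[:,1],3))
    off=[];rol=[]
    for i in range(min(k,15)):
        y=yaw+dy*i/k
        M=np.c_[[np.cos(y),np.sin(y),0],[0,0,-1],[-np.sin(y),np.cos(y),0]]
        off.append(np.round(M.T@(d/k),4).tolist());rol.append(round(-dy/k,4))
    for i in range(0,len(off),5): print('offset',off[i:i+5],'roll',rol[i:i+5])
E
python3 -c "
from h import *
plan(.382,-.294,.15,190)"
```

```text
t 1.65 pos [ 0.2383 -0.6315  0.2266] yaw 110.7 w 0.0875 F [-0.2  0.6  0.8] q6 -0.29 rows needed 8 tilt [ 0. -0. -1.]
offset [[0.0331, 0.0096, -0.0317], [0.0272, 0.0096, -0.0369], [0.0204, 0.0096, -0.0411], [0.013, 0.0096, -0.044], [0.0053, 0.0096, -0.0456]] roll [np.float64(-0.1731), np.float64(-0.1731), np.float64(-0.1731), np.float64(-0.1731), np.float64(-0.1731)]
offset [[-0.0027, 0.0096, -0.0458], [-0.0105, 0.0096, -0.0446], [-0.018, 0.0096, -0.0422]] roll [np.float64(-0.1731), np.float64(-0.1731), np.float64(-0.1731)]
```

Call:
move_arm(
  jaw=[0,0,0,0,0],
  offset=[
    [0.033,0.0096,-0.032],
    [0.027,0.0096,-0.037],
    [0.0205,0.0096,-0.041],
    [0.013,0.0096,-0.044],
    [0.005,0.0096,-0.0455],
  ],
  roll=[-0.173,-0.173,-0.173,-0.173,-0.173],
)

```text
t: 2.28
eef_pos: [0.3292, -0.4196, 0.1785]
ee_rot: [-1.571, 0.001, 2.802]
force: [0.4, 0.1, 0.7]
width: 0.0877
```

Call:
move_arm(
  jaw=[0.2,0.2,0.2,0.2],
  offset=[
    [-0.0025,0.0096,-0.046],
    [-0.0105,0.0096,-0.0445],
    [-0.018,0.0096,-0.042],
    [0,0,0],
  ],
  roll=[-0.173,-0.173,-0.173,0],
)

```text
t: 2.78
eef_pos: [0.3833, -0.2922, 0.1495]
ee_rot: [-1.571, -0.0, -2.962]
force: [-0.3, -1.3, 0.6]
width: 0.0703
```

```bash
python3 - <<'E'
from h import *
s=arm.get_state();f=arm.grab_frame('wrist');save(f,'w1')
print(proj(f,[[.382,-.294,.006],[.382,-.294,.04]],s))
plan(.382,-.294,.01,190)
E
```

```text
[[329.39523819 192.77549232]
 [329.74594829 202.30665076]]
t 2.83 pos [ 0.3832 -0.2933  0.1499] yaw -169.9 w 0.0702 F [ 0.  -1.  -0.1] q6 0.42 rows needed 3 tilt [ 0. -0. -1.]
offset [[0.0004, 0.0466, 0.0002], [0.0004, 0.0466, 0.0002], [0.0004, 0.0466, 0.0002]] roll [np.float64(0.0007), np.float64(0.0007), np.float64(0.0007)]
```

View pics/w1.png

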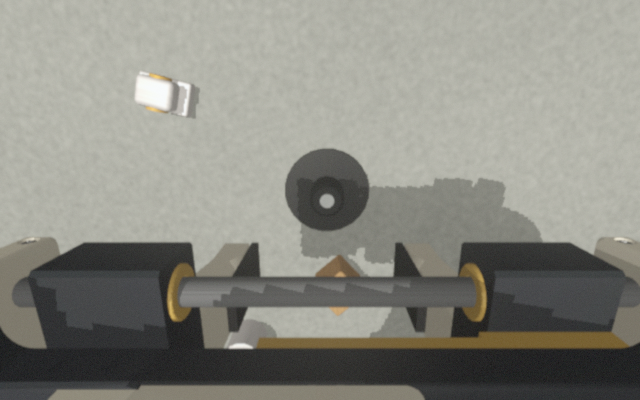

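```bash
python3 - <<'E'
from h import *
plan(.384,-.2955,.011,190)
E
```

```text
t 2.83 pos [ 0.3832 -0.2933  0.1499] yaw -169.9 w 0.0702 F [ 0.  -1.  -0.1] q6 0.42 rows needed 3 tilt [ 0. -0. -1.]
offset [[-0.0001, 0.0463, 0.0008], [-0.0001, 0.0463, 0.0008], [-0.0002, 0.0463, 0.0008]] roll [np.float64(0.0007), np.float64(0.0007), np.float64(0.0007)]
```

Call:
move_arm(
  jaw=[0.2,0.2,0.2,0.2,0.2],
  offset=[
    [0,0.04,0.001],
    [0,0.04,0.001],
    [0,0.035,0.001],
    [0,0.02,0],
    [0,0.003,0],
  ],
  roll=[0,0,0,0,0],
)

```text
t: 3.45
eef_pos: [0.382, -0.2979, 0.0107]
ee_rot: [-1.572, -0.002, -2.97]
force: [0.7, 0.3, 0.1]
width: 0.07
```

Call:
move_arm(
  jaw=[1,1,1,1,1],
  offset=[
    [0,0,0],
    [0,0,0],
    [0,0,0],
    [0,0,0],
    [0,0,0],
  ],
  roll=[0,0,0,0,0],
  grip_force=20,
)

```text
t: 4.08
eef_pos: [0.3833, -0.2973, 0.0121]
ee_rot: [-1.57, 0.001, -2.967]
force: [-1.2, 0.6, 3.3]
width: 0.0296
```

```bash
python3 - <<'E'
from h import *
plan(.5425,-.2715,.06,184.5)
f=arm.grab_frame('side');cv2.imwrite('pics/s1.png',crop(f['pixels'],300,120,440,220,5))
E
```

```text
t 4.08 pos [ 0.3833 -0.2973  0.0121] yaw -170.0 w 0.0296 F [-1.2  0.6  3.3] q6 0.43 rows needed 4 tilt [ 0.001 -0.    -1.   ]
offset [[-0.0403, -0.012, 0.0005], [-0.0403, -0.012, -0.0004], [-0.0403, -0.012, -0.0014], [-0.0402, -0.012, -0.0024]] roll [np.float64(0.0239), np.float64(0.0239), np.float64(0.0239), np.float64(0.0239)]
```

View pics/s1.png

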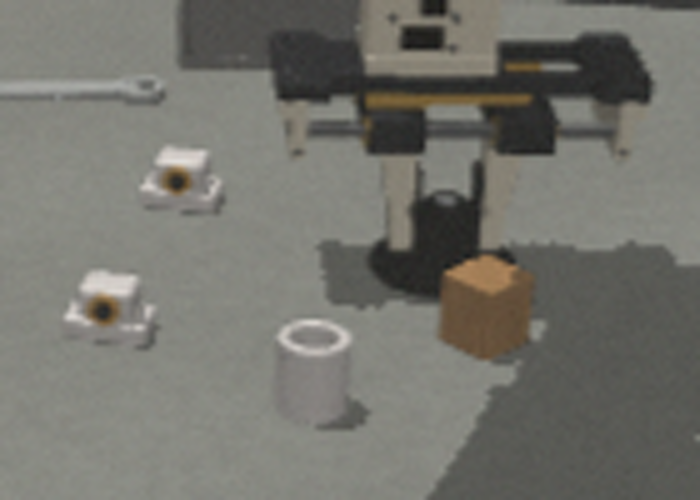

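Call:
move_arm(
  jaw=[1,1,1,1,1],
  offset=[
    [0,-0.02,0],
    [0,-0.03,0],
    [-0.04,-0.01,0],
    [-0.04,0,0],
    [-0.04,0,-0.001],
  ],
  roll=[0,0,0.024,0.024,0.024],
)

```text
t: 4.75
eef_pos: [0.5026, -0.2781, 0.0719]
ee_rot: [-1.571, 0.0, -3.041]
force: [1.1, -1.0, -1.8]
width: 0.0295
```

```bash
python3 - <<'E'
from h import *
plan(.5425,-.2715,.06,184.5)
E
```

```text
t 4.75 pos [ 0.5026 -0.2781  0.0719] yaw -174.2 w 0.0295 F [ 1.1 -1.  -1.8] q6 0.27 rows needed 1 tilt [ 0.  0. -1.]
offset [[-0.0404, 0.0119, -0.0025]] roll [np.float64(0.0225)]
```

Call:
move_arm(
  jaw=[1,1,1],
  offset=[
    [-0.04,0.005,-0.002],
    [0,0.015,0],
    [0,0,0],
  ],
  roll=[0.022,0,0],
)

```text
t: 5.12
eef_pos: [0.5392, -0.2718, 0.0497]
ee_rot: [-1.572, -0.004, -3.062]
force: [-1.3, 0.7, -0.9]
width: 0.0294
```

```bash
python3 - <<'E'
from h import *
f=arm.grab_frame('side');cv2.imwrite('pics/s2.png',crop(f['pixels'],270,100,430,220,5))
for th in ['flange_c','bearings_mid']:print([(round(d['p'],2),np.round(d['position'],3).tolist()) for d in arm.landmark_of(f,th)])
plan(.5425,-.2715,.014,184.5)
s=arm.get_state();f=arm.grab_frame('wrist');save(f,'w2')
E
```

```text
[(0.8, [0.538, -0.268, 0.052]), (0.34, [0.558, 0.284, 0.002])]
[(0.26, [0.357, -0.208, 0.0])]
t 5.28 pos [ 0.5404 -0.2725  0.052 ] yaw -175.4 w 0.0292 F [ 0.1 -0.1 -1.2] q6 0.22 rows needed 1 tilt [-0.  0. -1.]
offset [[-0.0022, 0.038, -0.0009]] roll [np.float64(0.0011)]
```

View pics/s2.png

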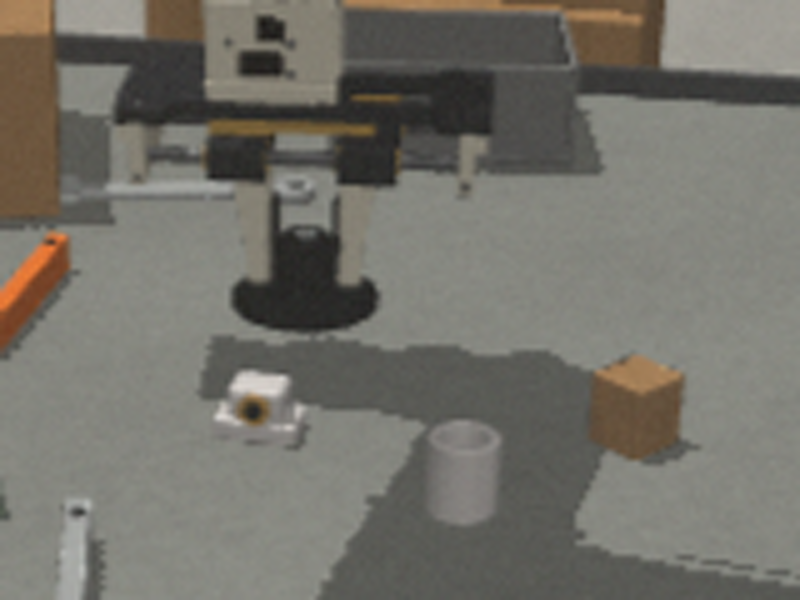

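View pics/w2.png

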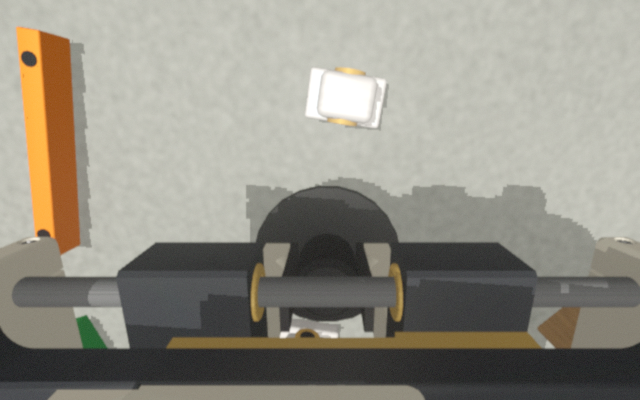

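Call:
move_arm(
  jaw=[1,1,1,1],
  offset=[
    [-0.002,0.015,0],
    [0,0.015,0],
    [0,0.007,0],
    [0,0,0],
  ],
  roll=[0,0,0,0],
)

```text
t: 5.82
eef_pos: [0.5425, -0.2721, 0.0137]
ee_rot: [-1.571, -0.002, -3.062]
force: [-0.3, -0.5, -1.1]
width: 0.0295
```

```bash
python3 - <<'E'
from h import *
print(ray(dict(fovy=62.513119769128004,cx=326.44,cy=206.28,hand_eye=[[1,.00033,.00043,-.00072],[-.00032,-.27459,.96156,-.15776],[.00043,-.96156,-.27459,.07288],[0,0,0,1]]),(349,96),.03,dict(eef_pos=np.array([.5404,-.2725,.052]),ee_rot=[-1.571,0,np.radians(-175.4)])))
plan(.5425,-.2715,.012,184.5)
E
```

```text
[[ 0.53591007 -0.3540618   0.03      ]]
t 5.83 pos [ 0.5425 -0.2721  0.0137] yaw -175.4 w 0.0295 F [-0.3 -0.5 -1.1] q6 0.22 rows needed 1 tilt [-0.002  0.    -1.   ]
offset [[-0.0, 0.0017, -0.0006]] roll [np.float64(0.0014)]
```

Consistent with the top-view estimate. I'll lower the last 1.5 mm, release, and lift.

Call:
move_arm(
  jaw=[1,1,0.35,0.35,0.35],
  offset=[
    [0,0.0015,0],
    [0,0,0],
    [0,0,0],
    [0,0,0],
    [0,0,0],
  ],
  roll=[0,0,0,0,0],
)

```text
t: 6.45
eef_pos: [0.5434, -0.2722, 0.0135]
ee_rot: [-1.571, 0.0, -3.061]
force: [-0.1, 0.7, 0.2]
width: 0.0536
```

Call:
move_arm(
  jaw=[0.35,0.35,0.35,0.35,0.35],
  offset=[
    [0,-0.01,0],
    [0,-0.035,0],
    [0,-0.05,0],
    [0,-0.05,0],
    [0,0,0],
  ],
  roll=[0,0,0,0,0],
)

```text
t: 7.08
eef_pos: [0.5459, -0.273, 0.164]
ee_rot: [-1.568, 0.009, -3.061]
force: [0.4, -0.2, -0.5]
width: 0.0571
```

```bash
python3 - <<'E'
from h import *
f=arm.grab_frame('side');cv2.imwrite('pics/s3.png',crop(f['pixels'],270,100,430,220,5))
for th in ['flange_c','bearings_mid']:print([(round(d['p'],2),np.round(d['position'],3).tolist()) for d in arm.landmark_of(f,th)])
s=arm.get_state();f=arm.grab_frame('wrist');save(f,'w3')
print(proj(f,[[.5425,-.2715,.006],[.5425,-.2715,.04]],s))
for uv,z in [((327,190),.006)]: print(ray(f,uv,z,s))
# spacer approach; yaw choices
plan(.436,-.1235,.12,180)
E
```

```text
[]
[(0.69, [0.542, -0.27, 0.003])]
[[327.96746164 192.60472287]
 [328.13898372 201.81858919]]
[[ 0.54364108 -0.27400032  0.006     ]]
t 7.28 pos [ 0.5425 -0.272   0.1576] yaw -175.4 w 0.0569 F [-0.1  0.2 -0.6] q6 0.22 rows needed 4 tilt [-0.001  0.001 -1.   ]
offset [[0.0236, 0.0094, -0.0391], [0.0244, 0.0094, -0.0386], [0.0251, 0.0094, -0.0382], [0.0259, 0.0094, -0.0376]] roll [np.float64(0.0199), np.float64(0.0199), np.float64(0.0199), np.float64(0.0199)]
```

View pics/w3.png

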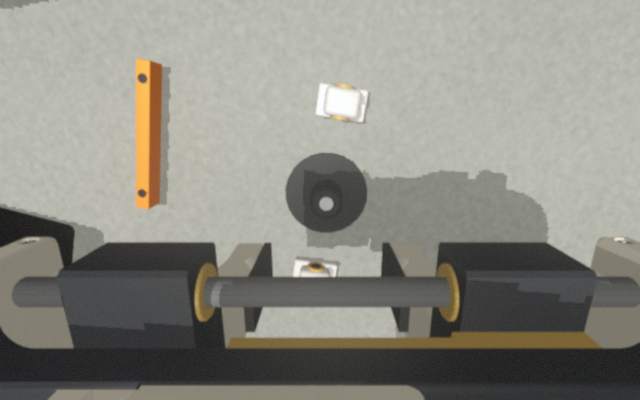

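View pics/s3.png

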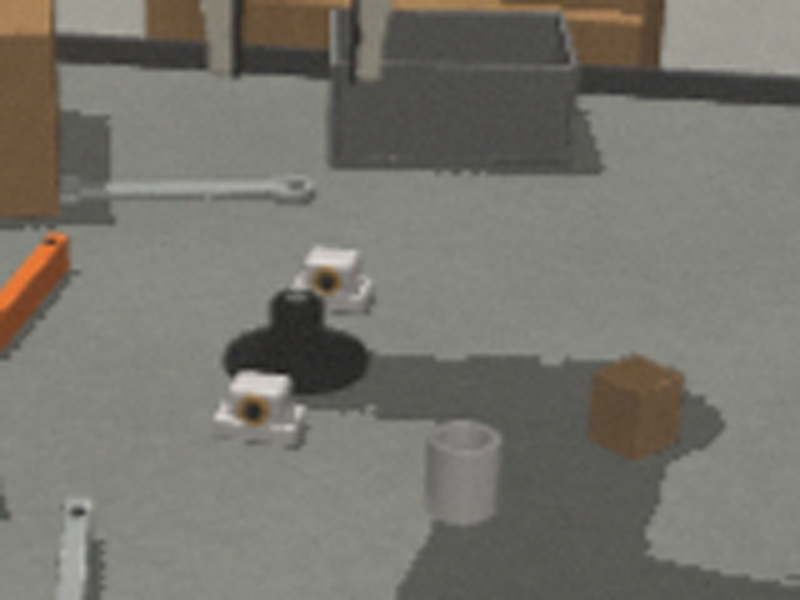

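Call:
move_arm(
  jaw=[0.3,0.3,0.3,0.3,0.3],
  offset=[
    [0.0235,0.0095,-0.039],
    [0.0245,0.0095,-0.0385],
    [0.025,0.0095,-0.038],
    [0.026,0.0095,-0.0375],
    [0,0,0],
  ],
  roll=[0.02,0.02,0.02,0.02,0],
)

```text
t: 7.9
eef_pos: [0.4337, -0.1229, 0.1189]
ee_rot: [-1.571, -0.003, -3.139]
force: [0.6, -0.7, 0.4]
width: 0.0615
```

```bash
python3 - <<'E'
from h import *
s=arm.get_state();f=arm.grab_frame('wrist');save(f,'w4')
print(proj(f,[[.436,-.1235,.04],[.436,-.1235,0.0]],s))
print([(round(d['p'],2),np.round(d['position'],3).tolist()) for d in arm.landmark_of(f,'spacer_c')])
plan(.436,-.1235,.01,180)
E
```

```text
[[324.73543741 213.98268738]
 [324.80518137 200.29232358]]
[(0.64, [0.439, -0.125, 0.017]), (0.36, [0.424, 0.01, 0.002])]
t 8.0 pos [ 0.4366 -0.1241  0.12  ] yaw -179.9 w 0.0613 F [ 1.  -0.1 -0.4] q6 -0.16 rows needed 2 tilt [-0.001 -0.    -1.   ]
offset [[0.0003, 0.055, -0.0003], [0.0003, 0.055, -0.0003]] roll [np.float64(0.0009), np.float64(0.0009)]
```

View pics/w4.png

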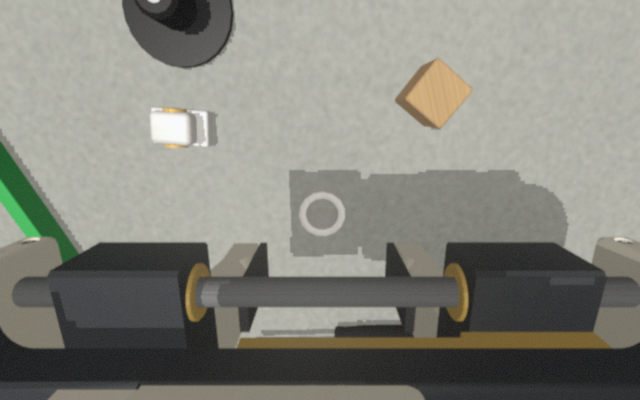

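Call:
move_arm(
  jaw=[0.3,0.3,0.3,0.3,1],
  offset=[
    [-0.001,0.04,0],
    [-0.001,0.04,0],
    [0,0.022,0],
    [0,0.008,0],
    [0,0,0],
  ],
  roll=[0,0,0,0,0],
)

```text
t: 8.62
eef_pos: [0.4389, -0.1248, 0.01]
ee_rot: [-1.57, -0.001, 3.141]
force: [-0.3, 0.5, 0.3]
width: 0.0559
```

Call:
move_arm(
  jaw=[1,1,1,1],
  offset=[
    [0,0,0],
    [0,0,0],
    [0,0,0],
    [0,0,0],
  ],
  roll=[0,0,0,0],
  grip_force=20,
)

```text
t: 9.12
eef_pos: [0.4391, -0.1242, 0.011]
ee_rot: [-1.571, 0.001, -3.141]
force: [-1.5, -0.2, 6.5]
width: 0.0345
```

Call:
move_arm(
  jaw=[1,1,1,1,1],
  offset=[
    [0,-0.02,0],
    [0,-0.04,0],
    [0,-0.05,0],
    [0,-0.01,0],
    [0,0,0],
  ],
  roll=[0,0,0,0,0],
)

```text
t: 9.75
eef_pos: [0.4388, -0.1241, 0.1307]
ee_rot: [-1.571, 0.002, 3.141]
force: [-0.1, 0.2, -1.8]
width: 0.0345
```

```bash
python3 - <<'E'
from h import *
f=arm.grab_frame('side');cv2.imwrite('pics/s4.png',crop(f['pixels'],270,60,450,220,4))
plan(.5605,.2840,.12,180)
E
```

```text
t 9.8 pos [ 0.438  -0.1242  0.1296] yaw 180.0 w 0.0345 F [ 0.2  0.7 -1.9] q6 -0.16 rows needed 8 tilt [-0.  0. -1.]
offset [[-0.0153, 0.0012, -0.051], [-0.0153, 0.0012, -0.051], [-0.0153, 0.0012, -0.051], [-0.0153, 0.0012, -0.051], [-0.0153, 0.0012, -0.051]] roll [np.float64(-0.0), np.float64(-0.0), np.float64(-0.0), np.float64(-0.0), np.float64(-0.0)]
offset [[-0.0153, 0.0012, -0.051], [-0.0153, 0.0012, -0.051], [-0.0153, 0.0012, -0.051]] roll [np.float64(-0.0), np.float64(-0.0), np.float64(-0.0)]
```

View pics/s4.png

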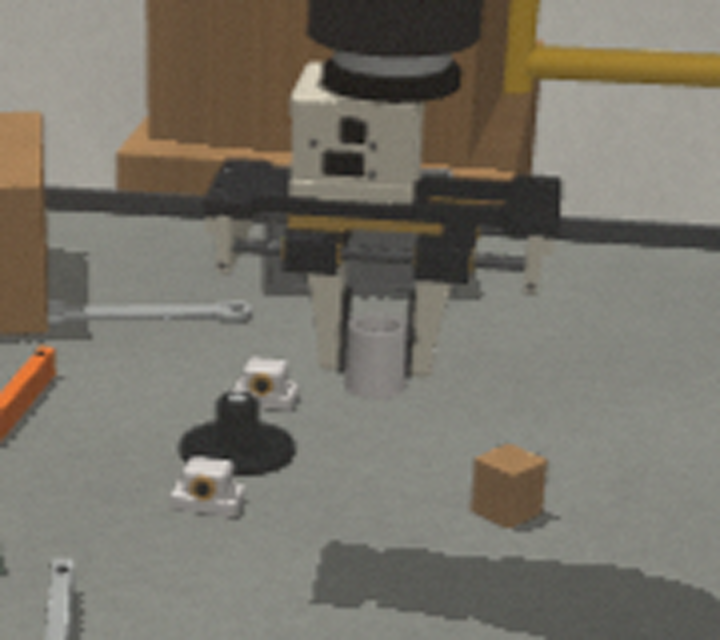

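The picture shows the spacer held and lifted (378,360). Next it travels to the spindle.

Call:
move_arm(
  jaw=[1,1,1,1,1],
  offset=[
    [-0.0155,0.001,-0.051],
    [-0.0155,0.001,-0.051],
    [-0.0155,0.001,-0.051],
    [-0.0155,0.001,-0.051],
    [-0.0155,0.001,-0.051],
  ],
  roll=[0,0,0,0,0],
)

```text
t: 10.42
eef_pos: [0.5154, 0.132, 0.1231]
ee_rot: [-1.569, -0.003, -3.142]
force: [1.0, -0.9, -0.8]
width: 0.0347
```

Call:
move_arm(
  jaw=[1,1,1,1],
  offset=[
    [-0.0155,0.001,-0.051],
    [-0.0155,0.001,-0.051],
    [-0.0155,0.001,-0.05],
    [0,0,0],
  ],
  roll=[0,0,0,0],
)

```text
t: 10.92
eef_pos: [0.5624, 0.2853, 0.1188]
ee_rot: [-1.568, -0.003, -3.139]
force: [-0.5, -0.9, -2.3]
width: 0.0343
```

```bash
python3 - <<'E'
from h import *
plan(.5605,.2840,.065,180)
s=arm.get_state();f=arm.grab_frame('wrist');save(f,'w5')
print(proj(f,[[.5605,.284,.04],[.5605,.284,0.01]],s))
f=arm.grab_frame('side');cv2.imwrite('pics/s5.png',crop(f['pixels'],200,170,360,330,4))
E
```

```text
t 10.93 pos [0.5624 0.2853 0.1188] yaw -179.9 w 0.0343 F [-0.5 -0.9 -2.3] q6 -0.78 rows needed 1 tilt [-0.003 -0.002 -1.   ]
offset [[0.0019, 0.0538, 0.0013]] roll [np.float64(0.0025)]
[[330.43648773 213.38393466]
 [329.91945829 202.90082794]]
```

View pics/w5.png

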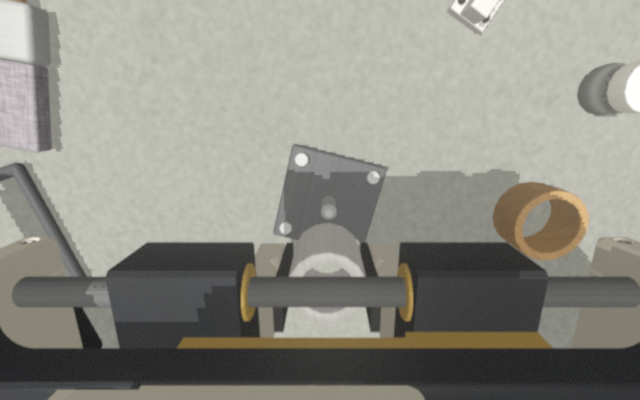

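View pics/s5.png

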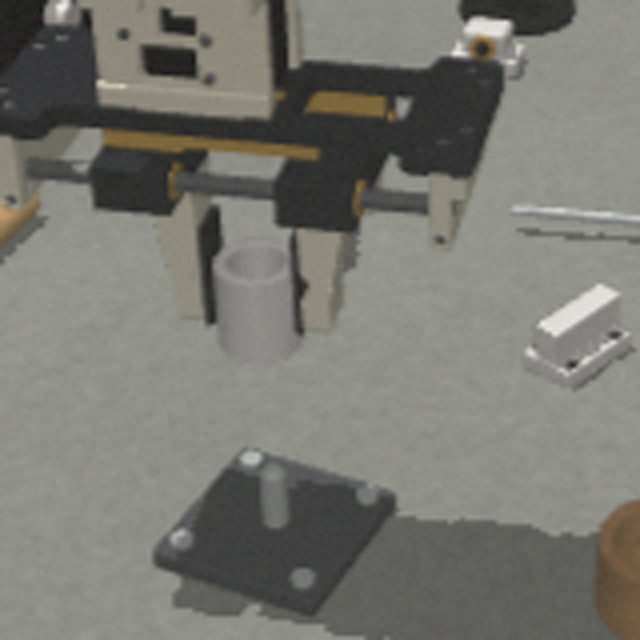

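```bash
python3 - <<'E'
from h import *
f=cv2.imread('pics/w5.png');cv2.imwrite('pics/w5c.png',crop(f,260,130,400,300,4))
E
```

```text
(no output)
```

View pics/w5c.png

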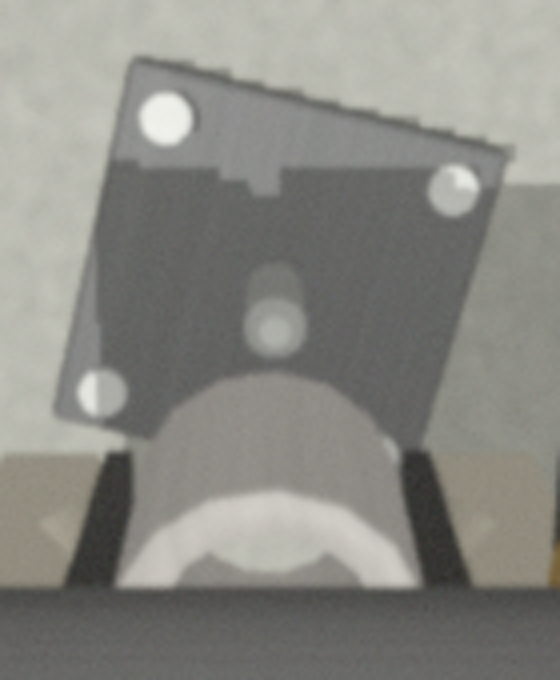

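```bash
python3 - <<'E'
from h import *
plan(.5615,.2830,.057,180,step=.03)
E
```

```text
t 11.03 pos [0.5614 0.2825 0.1194] yaw -180.0 w 0.0347 F [-0.5 -0.7 -1.2] q6 -0.77 rows needed 3 tilt [-0.004 -0.003 -1.   ]
offset [[-0.0, 0.0208, -0.0002], [-0.0, 0.0208, -0.0002], [-0.0, 0.0208, -0.0002]] roll [np.float64(0.0002), np.float64(0.0002), np.float64(0.0002)]
```

Call:
move_arm(
  jaw=[1,1,1,1],
  offset=[
    [0,0.02,0],
    [0,0.022,0],
    [0,0.02,0],
    [0,0,0],
  ],
  roll=[0,0,0,0],
)

```text
t: 11.52
eef_pos: [0.5611, 0.2805, 0.058]
ee_rot: [-1.568, -0.004, 3.14]
force: [-0.0, -0.4, -0.3]
width: 0.0342
```

```bash
python3 - <<'E'
from h import *
plan(.5615,.2830,.021,180,step=.03)
f=arm.grab_frame('wrist');cv2.imwrite('pics/w6.png',crop(f['pixels'],230,130,430,330,3))
f=arm.grab_frame('side');cv2.imwrite('pics/s6.png',crop(f['pixels'],210,220,330,330,5))
E
```

```text
t 11.53 pos [0.5611 0.2805 0.058 ] yaw 179.9 w 0.0342 F [-0.  -0.4 -0.3] q6 -0.77 rows needed 2 tilt [-0.004 -0.003 -1.   ]
offset [[-0.0002, 0.0185, -0.0013], [-0.0002, 0.0185, -0.0013]] roll [np.float64(-0.0007), np.float64(-0.0007)]
```

View pics/w6.png

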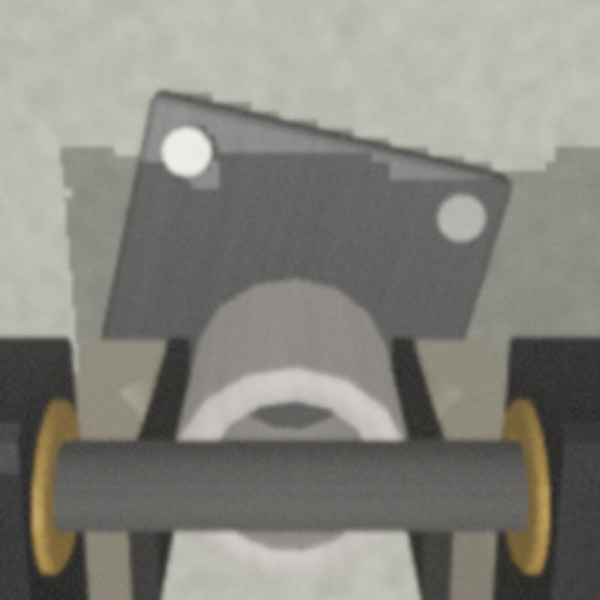

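View pics/s6.png

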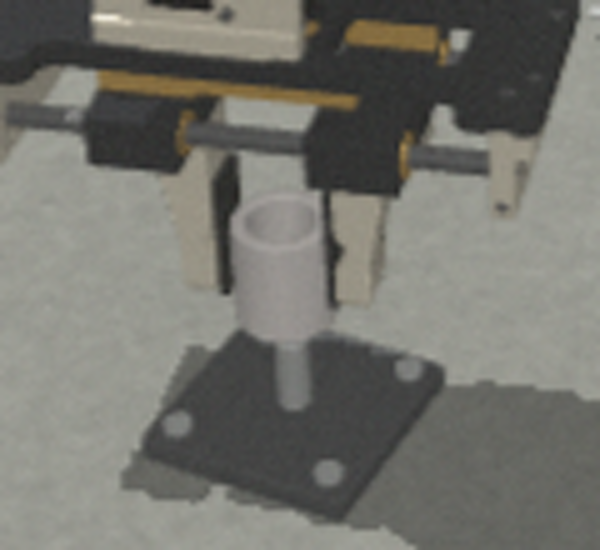

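Call:
move_arm(
  jaw=[1,1,1],
  offset=[
    [0.001,0.004,-0.002],
    [0,0.012,0],
    [0,0,0],
  ],
  roll=[0,0,0],
)

```text
t: 12.0
eef_pos: [0.5609, 0.2842, 0.0431]
ee_rot: [-1.57, -0.002, 3.141]
force: [-0.3, 0.1, -1.6]
width: 0.0345
```

```bash
python3 - <<'E'
from h import *
plan(.5605,.2830,.021,180,step=.03)
f=arm.grab_frame('side');cv2.imwrite('pics/s7.png',crop(f['pixels'],210,220,330,330,5))
E
```

```text
t 12.0 pos [0.5609 0.2842 0.0431] yaw 180.0 w 0.0345 F [-0.3  0.1 -1.6] q6 -0.78 rows needed 1 tilt [-0.002 -0.001 -1.   ]
offset [[0.0004, 0.0221, 0.0012]] roll [np.float64(-0.0002)]
```

View pics/s7.png

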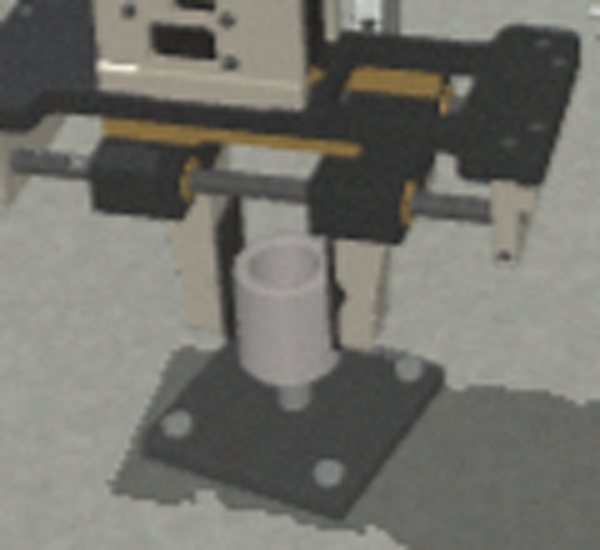

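No contact force as the spacer goes over the post, so I continue down.

Call:
move_arm(
  jaw=[1,1,1],
  offset=[
    [0.0005,0.012,0.0005],
    [0,0.009,0],
    [0,0,0],
  ],
  roll=[0,0,0],
)

```text
t: 12.42
eef_pos: [0.5606, 0.2838, 0.0221]
ee_rot: [-1.57, -0.001, 3.142]
force: [-1.0, 0.6, -0.9]
width: 0.0343
```

```bash
python3 - <<'E'
from h import *
plan(.5605,.2830,.021,180,step=.03)
E
```

```text
t 12.43 pos [0.5606 0.2838 0.0221] yaw 180.0 w 0.0343 F [-1.   0.6 -0.9] q6 -0.78 rows needed 1 tilt [-0.001 -0.001 -1.   ]
offset [[0.0001, 0.0011, 0.0008]] roll [np.float64(-0.0)]
```

Call:
move_arm(
  jaw=[1,0.3,0.3,0.3],
  offset=[
    [0,0.001,0],
    [0,0,0],
    [0,0,0],
    [0,0,0],
  ],
  roll=[0,0,0,0],
)

```text
t: 12.92
eef_pos: [0.5613, 0.2843, 0.0225]
ee_rot: [-1.571, 0.0, -3.142]
force: [0.5, -0.4, 0.1]
width: 0.0582
```

Call:
move_arm(
  jaw=[0.3,0.3,0.1,0,0],
  offset=[
    [0,-0.01,0],
    [0,-0.035,0],
    [0,-0.05,0],
    [0,-0.03,0],
    [0,0,0],
  ],
  roll=[0,0,0,0,0],
)

```text
t: 13.55
eef_pos: [0.5626, 0.2853, 0.1514]
ee_rot: [-1.575, 0.005, -3.141]
force: [0.1, 0.2, 0.1]
width: 0.0849
```

```bash
python3 - <<'E'
from h import *
f=arm.grab_frame('side');cv2.imwrite('pics/s8.png',crop(f['pixels'],210,220,330,330,5))
print([(round(d['p'],2),np.round(d['position'],3).tolist()) for d in arm.landmark_of(f,'spacer_c')])
plan(.3868,.2935,.13,180)
E
```

```text
[(0.83, [0.559, 0.286, 0.029])]
t 13.65 pos [0.561  0.2842 0.1479] yaw 180.0 w 0.0867 F [-0.4 -0.2 -0.4] q6 -0.78 rows needed 4 tilt [ 0.001  0.001 -1.   ]
offset [[0.0435, 0.0045, -0.0023], [0.0435, 0.0045, -0.0023], [0.0435, 0.0045, -0.0023], [0.0435, 0.0045, -0.0023]] roll [np.float64(-0.0), np.float64(-0.0), np.float64(-0.0), np.float64(-0.0)]
```

View pics/s8.png

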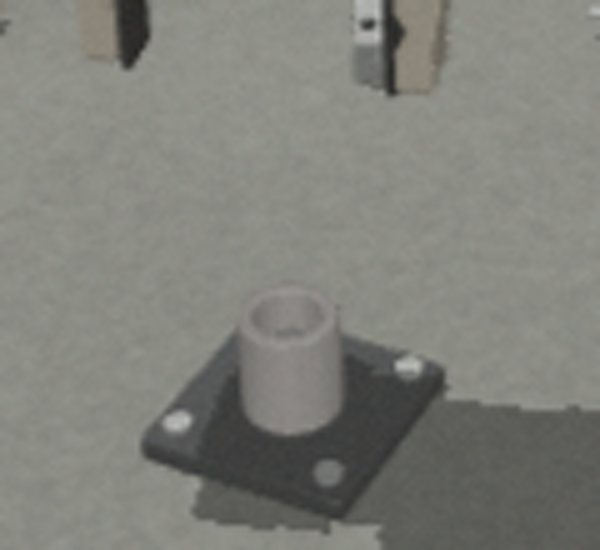

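Call:
move_arm(
  jaw=[0,0,0,0,0],
  offset=[
    [0.0435,0.0045,-0.0025],
    [0.0435,0.0045,-0.0025],
    [0.0435,0.0045,-0.0025],
    [0.0435,0.0045,-0.0025],
    [0,0,0],
  ],
  roll=[0,0,0,0,0],
)

```text
t: 14.28
eef_pos: [0.3844, 0.2932, 0.1284]
ee_rot: [-1.569, -0.002, -3.139]
force: [0.4, 0.9, -0.1]
width: 0.0877
```

```bash
python3 - <<'E'
from h import *
s=arm.get_state();f=arm.grab_frame('wrist');save(f,'w7')
print(proj(f,[[.3868,.2935,.036],[.3868,.2935,0.0]],s))
plan(.3868,.2935,.01,180)
E
```

```text
[[324.88161696 210.23106311]
 [324.99676716 198.80966187]]
t 14.32 pos [0.3859 0.2939 0.1288] yaw -179.9 w 0.0876 F [-0.2 -0.8  0.2] q6 -1.06 rows needed 3 tilt [-0.001 -0.001 -1.   ]
offset [[-0.0003, 0.0396, 0.0001], [-0.0003, 0.0396, 0.0001], [-0.0003, 0.0396, 0.0001]] roll [np.float64(0.0007), np.float64(0.0007), np.float64(0.0007)]
```

View pics/w7.png

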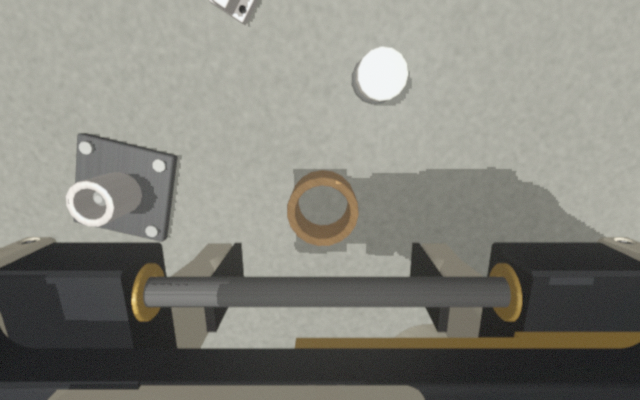

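Call:
move_arm(
  jaw=[0,0,0,0,0],
  offset=[
    [-0.001,0.04,0],
    [-0.001,0.04,0],
    [0,0.025,0],
    [0,0.013,0],
    [0,0,0],
  ],
  roll=[0,0,0,0,0],
)

```text
t: 14.95
eef_pos: [0.3893, 0.2937, 0.0104]
ee_rot: [-1.569, -0.001, 3.141]
force: [0.7, -0.2, 0.2]
width: 0.0876
```

Call:
move_arm(
  jaw=[1,1,1,1,1],
  offset=[
    [0,0,0],
    [0,0,0],
    [0,0,0],
    [0,0,0],
    [0,0,0],
  ],
  roll=[0,0,0,0,0],
  grip_force=15,
)

```text
t: 15.58
eef_pos: [0.3892, 0.2945, 0.0118]
ee_rot: [-1.571, 0.0, -3.141]
force: [-2.3, -0.6, 6.1]
width: 0.0577
```

Call:
move_arm(
  jaw=[1,1,1,1,1],
  offset=[
    [0,-0.02,0],
    [0,-0.04,0],
    [0,-0.05,0],
    [0,-0.02,0],
    [0,0,0],
  ],
  roll=[0,0,0,0,0],
)

```text
t: 16.2
eef_pos: [0.3896, 0.2951, 0.1429]
ee_rot: [-1.574, 0.002, -3.142]
force: [-0.6, -0.3, -0.7]
width: 0.0574
```

```bash
python3 - <<'E'
from h import *
plan(.543,-.272,.14,184.5)
f=arm.grab_frame('side');cv2.imwrite('pics/s9.png',crop(f['pixels'],290,160,450,350,3))
E
```

```text
t 16.2 pos [0.3896 0.2951 0.1429] yaw -180.0 w 0.0574 F [-0.6 -0.3 -0.7] q6 -1.05 rows needed 11 tilt [ 0.002  0.003 -1.   ]
offset [[-0.0139, 0.0003, 0.0516], [-0.0136, 0.0003, 0.0516], [-0.0132, 0.0003, 0.0517], [-0.0128, 0.0003, 0.0518], [-0.0125, 0.0003, 0.0519]] roll [np.float64(-0.0071), np.float64(-0.0071), np.float64(-0.0071), np.float64(-0.0071), np.float64(-0.0071)]
offset [[-0.0121, 0.0003, 0.052], [-0.0117, 0.0003, 0.0521], [-0.0114, 0.0003, 0.0522], [-0.011, 0.0003, 0.0523], [-0.0106, 0.0003, 0.0523]] roll [np.float64(-0.0071), np.float64(-0.0071), np.float64(-0.0071), np.float64(-0.0071), np.float64(-0.0071)]
offset [[-0.0102, 0.0003, 0.0524]] roll [np.float64(-0.0071)]
```

View pics/s9.png

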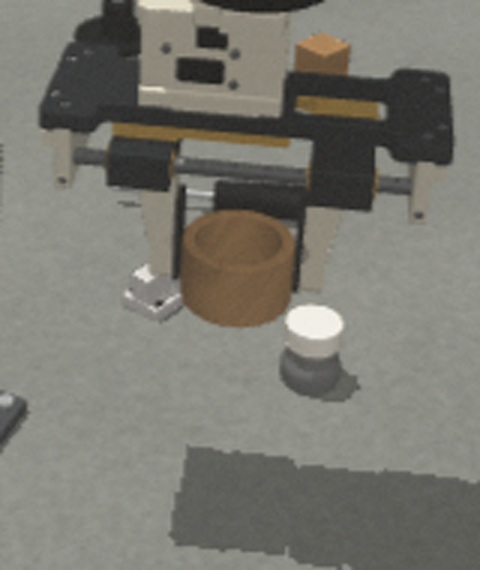

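Call:
move_arm(
  jaw=[1,1,1,1,1],
  offset=[
    [-0.014,0,0.0515],
    [-0.0135,0,0.0515],
    [-0.013,0,0.0515],
    [-0.013,0,0.052],
    [-0.0125,0,0.052],
  ],
  roll=[-0.007,-0.007,-0.007,-0.007,-0.007],
)

```text
t: 16.88
eef_pos: [0.4582, 0.0347, 0.1399]
ee_rot: [-1.57, -0.002, -3.106]
force: [0.9, 0.8, -0.7]
width: 0.0574
```

Call:
move_arm(
  jaw=[1,1,1,1,1],
  offset=[
    [-0.012,0,0.052],
    [-0.012,0,0.052],
    [-0.0115,0,0.052],
    [-0.011,0,0.0525],
    [-0.0105,0,0.0525],
  ],
  roll=[-0.007,-0.007,-0.007,-0.007,-0.007],
)

```text
t: 17.5
eef_pos: [0.5278, -0.2229, 0.1393]
ee_rot: [-1.571, -0.003, -3.072]
force: [0.9, 0.4, -0.4]
width: 0.0578
```

```bash
python3 - <<'E'
from h import *
plan(.543,-.272,.12,184.5)
E
```

```text
t 17.5 pos [ 0.5278 -0.2229  0.1393] yaw -176.0 w 0.0578 F [ 0.9  0.4 -0.4] q6 0.13 rows needed 1 tilt [-0.003  0.    -1.   ]
offset [[-0.0117, 0.0193, 0.05]] roll [np.float64(-0.0085)]
```

Call:
move_arm(
  jaw=[1,1,1],
  offset=[
    [-0.012,0.01,0.05],
    [0,0.01,0],
    [0,0,0],
  ],
  roll=[-0.0085,0,0],
)

```text
t: 17.88
eef_pos: [0.5421, -0.27, 0.1185]
ee_rot: [-1.572, -0.005, -3.064]
force: [-0.5, 0.2, -0.0]
width: 0.0581
```

```bash
python3 - <<'E'
from h import *
s=arm.get_state();f=arm.grab_frame('wrist');save(f,'w8')
print(proj(f,[[.543,-.272,.006],[.543,-.272,.04]],s))
plan(.543,-.272,.06,184.5)
f=arm.grab_frame('side');cv2.imwrite('pics/s10.png',crop(f['pixels'],270,80,400,220,4))
E
```

```text
[[326.4498701  200.54810851]
 [326.66075243 212.3226457 ]]
t 17.93 pos [ 0.5428 -0.2697  0.1197] yaw -175.5 w 0.0581 F [ 0.4  0.1 -0.3] q6 0.22 rows needed 2 tilt [-0.003  0.001 -1.   ]
offset [[-0.0, 0.0298, 0.0012], [-0.0, 0.0298, 0.0012]] roll [np.float64(-0.0001), np.float64(-0.0001)]
```

View pics/w8.png

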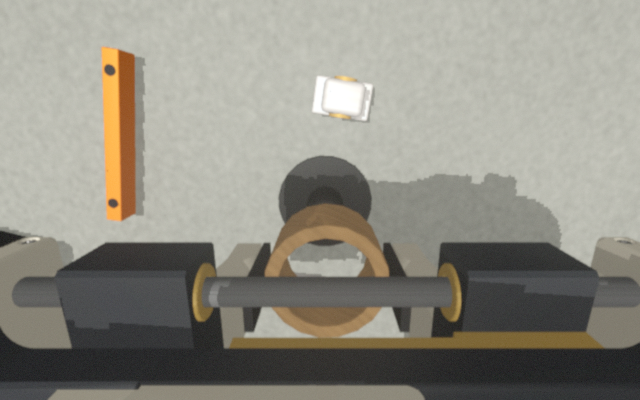

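View pics/s10.png

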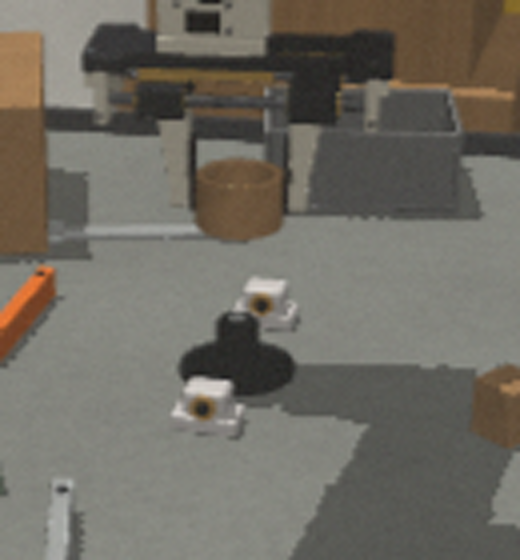

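Call:
move_arm(
  jaw=[1,1,1],
  offset=[
    [-0.001,0.03,0.002],
    [0,0.03,0],
    [0,0,0],
  ],
  roll=[0,0,0],
)

```text
t: 18.35
eef_pos: [0.5437, -0.2708, 0.0599]
ee_rot: [-1.572, -0.004, -3.062]
force: [0.3, 0.1, -0.4]
width: 0.058
```

```bash
python3 - <<'E'
from h import *
plan(.544,-.272,.018,184.5)
f=arm.grab_frame('side');cv2.imwrite('pics/s11.png',crop(f['pixels'],280,100,390,220,5))
f=arm.grab_frame('wrist');save(f,'w9')
E
```

```text
t 18.35 pos [ 0.5437 -0.2708  0.0599] yaw -175.4 w 0.058 F [ 0.3  0.1 -0.4] q6 0.22 rows needed 1 tilt [-0.004  0.001 -1.   ]
offset [[-0.0002, 0.0419, 0.0012]] roll [np.float64(0.0012)]
```

View pics/s11.png

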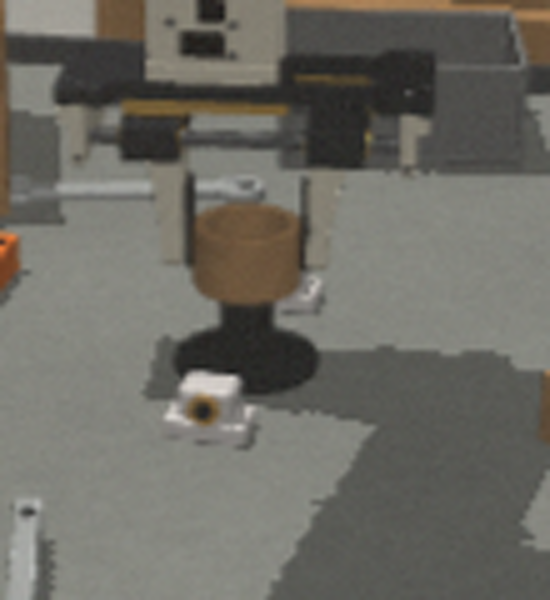

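View pics/w9.png

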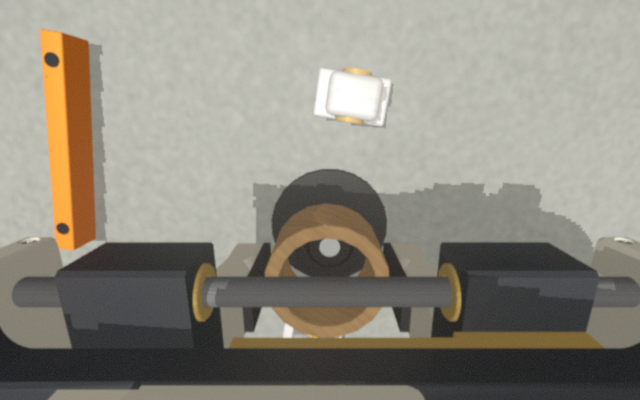

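The core is centred over the hub, which shows in its bore at (329,247). Lowering.

Call:
move_arm(
  jaw=[1,1,1,1],
  offset=[
    [0,0.015,0.001],
    [0,0.015,0],
    [0,0.009,0],
    [0,0,0],
  ],
  roll=[0,0,0,0],
)

```text
t: 18.95
eef_pos: [0.5444, -0.2731, 0.0211]
ee_rot: [-1.571, -0.002, -3.063]
force: [-0.8, -0.3, -0.0]
width: 0.0578
```

```bash
python3 - <<'E'
from h import *
plan(.544,-.272,.018,184.5)
f=arm.grab_frame('side');cv2.imwrite('pics/s12.png',crop(f['pixels'],280,100,390,220,5))
E
```

```text
t 18.95 pos [ 0.5444 -0.2731  0.0211] yaw -175.5 w 0.0578 F [-0.8 -0.3 -0. ] q6 0.22 rows needed 1 tilt [-0.002  0.    -1.   ]
offset [[0.0003, 0.0031, -0.0012]] roll [np.float64(-0.0002)]
```

View pics/s12.png

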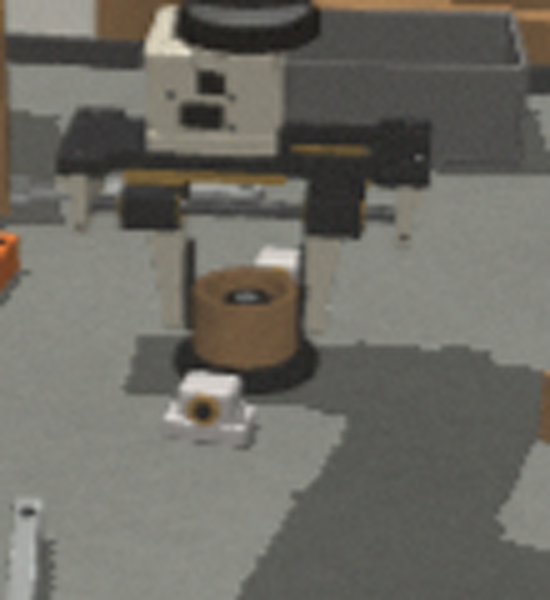

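Call:
move_arm(
  jaw=[1,1,0,0,0],
  offset=[
    [0,0.0025,-0.0005],
    [0,0,0],
    [0,0,0],
    [0,0,0],
    [0,0,0],
  ],
  roll=[0,0,0,0,0],
)

```text
t: 19.62
eef_pos: [0.5452, -0.2727, 0.0199]
ee_rot: [-1.571, 0.0, -3.063]
force: [0.0, -0.2, -0.5]
width: 0.0822
```

Call:
move_arm(
  jaw=[0,0,0,0,0],
  offset=[
    [0,0,0],
    [0,-0.015,0],
    [0,-0.04,0],
    [0,-0.05,0],
    [0,-0.03,0],
  ],
  roll=[0,0,0,0,0],
)

```text
t: 20.25
eef_pos: [0.5461, -0.2731, 0.1588]
ee_rot: [-1.569, 0.004, -3.063]
force: [-0.2, -0.6, -0.9]
width: 0.0876
```

```bash
python3 - <<'E'
from h import *
s=arm.get_state();f=arm.grab_frame('wrist');save(f,'w10')
print(proj(f,[[.543,-.272,.006],[.543,-.272,.042]],s))
f=arm.grab_frame('side');cv2.imwrite('pics/s13.png',crop(f['pixels'],280,100,390,220,5))
for th in ['core_c','flange_c','bearings_mid']:print([(round(d['p'],2),np.round(d['position'],3).tolist()) for d in arm.landmark_of(f,th)])
plan(.4468,.1241,.14,240.5)
E
```

```text
[[331.44002015 193.54625977]
 [331.89040731 203.38308045]]
[(0.56, [0.546, -0.271, 0.025])]
[(0.42, [0.541, -0.269, 0.016])]
[(0.72, [0.428, 0.008, 0.003]), (0.63, [0.543, -0.271, 0.004]), (0.19, [0.445, 0.124, 0.013])]
t 20.5 pos [ 0.5448 -0.2726  0.1551] yaw -175.5 w 0.0875 F [ 0.3  1.  -0.1] q6 0.22 rows needed 8 tilt [ 0.  0. -1.]
offset [[0.0083, 0.0019, -0.0504], [0.0021, 0.0019, -0.051], [-0.0041, 0.0019, -0.0509], [-0.0103, 0.0019, -0.05], [-0.0163, 0.0019, -0.0484]] roll [np.float64(-0.1222), np.float64(-0.1222), np.float64(-0.1222), np.float64(-0.1222), np.float64(-0.1222)]
offset [[-0.0221, 0.0019, -0.0461], [-0.0275, 0.0019, -0.043], [-0.0326, 0.0019, -0.0393]] roll [np.float64(-0.1222), np.float64(-0.1222), np.float64(-0.1222)]
```

View pics/w10.png

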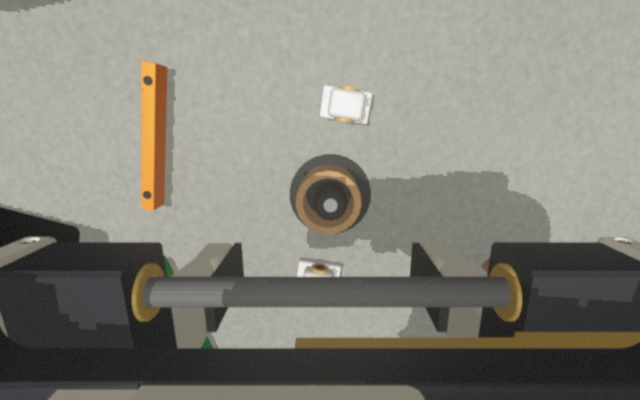

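View pics/s13.png

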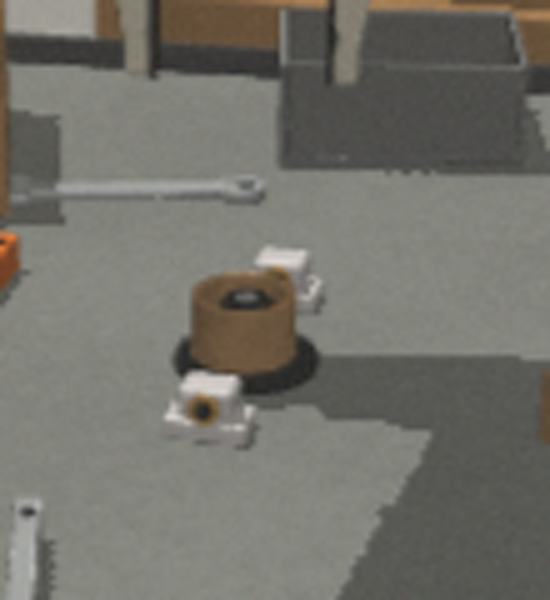

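Call:
move_arm(
  jaw=[0,0,0,0,0],
  offset=[
    [0.008,0.002,-0.0505],
    [0.002,0.002,-0.051],
    [-0.004,0.002,-0.051],
    [-0.0105,0.002,-0.05],
    [-0.0165,0.002,-0.0485],
  ],
  roll=[-0.122,-0.122,-0.122,-0.122,-0.122],
)

```text
t: 21.12
eef_pos: [0.4834, -0.0231, 0.1439]
ee_rot: [-1.571, -0.002, -2.449]
force: [0.4, -0.3, -0.1]
width: 0.0878
```

Call:
move_arm(
  jaw=[0,0,0,0],
  offset=[
    [-0.022,0.002,-0.046],
    [-0.0275,0.002,-0.043],
    [-0.0325,0.002,-0.0395],
    [0,0,0],
  ],
  roll=[-0.122,-0.122,-0.122,0],
)

```text
t: 21.62
eef_pos: [0.4467, 0.1267, 0.138]
ee_rot: [-1.571, -0.001, -2.081]
force: [0.3, 0.1, -0.3]
width: 0.0877
```

```bash
python3 - <<'E'
from h import *
s=arm.get_state();f=arm.grab_frame('wrist');save(f,'w11')
cv2.imwrite('pics/w11c.png',crop(f['pixels'],250,150,410,260,5))
print(proj(f,[[.4468,.1241,.03],[.4468,.1241,0.01]],s))
plan(.4468,.1241,.005,240.5)
E
```

```text
[[329.43491468 203.97399271]
 [329.21576624 197.9776459 ]]
t 21.68 pos [0.4469 0.1254 0.138 ] yaw -119.4 w 0.0871 F [-0.1 -0.  -0.1] q6 0.36 rows needed 3 tilt [-0.002 -0.001 -1.   ]
offset [[0.0004, 0.0443, 0.0002], [0.0004, 0.0443, 0.0002], [0.0004, 0.0443, 0.0002]] roll [np.float64(0.0005), np.float64(0.0005), np.float64(0.0005)]
```

View pics/w11.png

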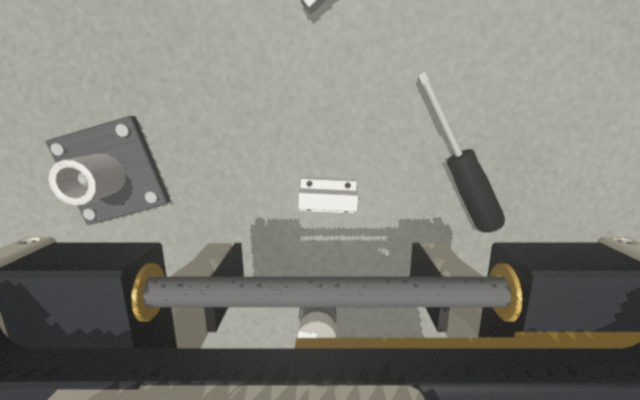

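View pics/w11c.png

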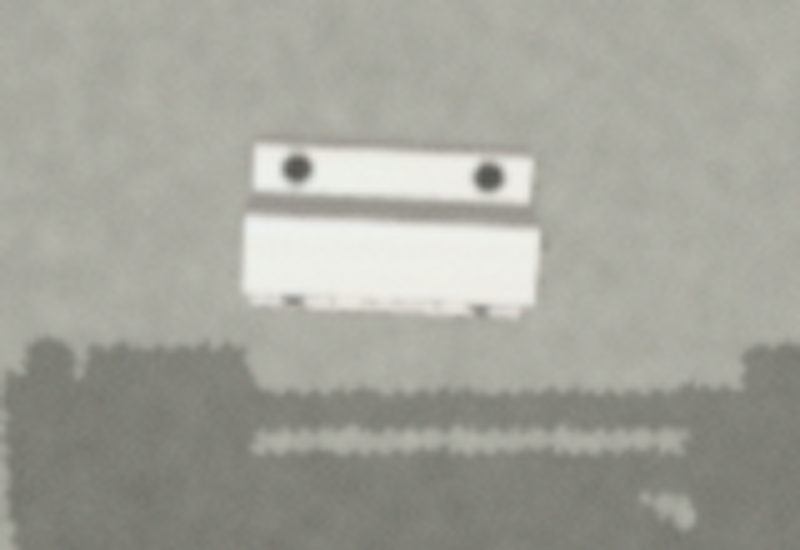

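Call:
move_arm(
  jaw=[0,0,0,0,0],
  offset=[
    [0,0.045,0.001],
    [0,0.045,0.001],
    [0,0.03,0],
    [0,0.012,0],
    [0,0,0],
  ],
  roll=[0.045,0,0,0,0],
)

```text
t: 22.3
eef_pos: [0.4493, 0.1224, 0.0063]
ee_rot: [-1.571, -0.002, -2.133]
force: [-0.4, 0.3, 0.5]
width: 0.0875
```

Call:
move_arm(
  jaw=[1,1,1,1,1],
  offset=[
    [0,0,0],
    [0,0,0],
    [0,0,0],
    [0,0,0],
    [0,0,0],
  ],
  roll=[0,0,0,0,0],
  grip_force=25,
)

```text
t: 22.92
eef_pos: [0.4496, 0.1235, 0.007]
ee_rot: [-1.571, 0.0, -2.132]
force: [-1.9, 0.2, 5.2]
width: 0.0499
```

Call:
move_arm(
  jaw=[1,1,1,1,1],
  offset=[
    [0,-0.02,0],
    [0,-0.04,0],
    [0,-0.05,0],
    [0,-0.02,0],
    [0,0,0],
  ],
  roll=[0,0,0,0,0],
)

```text
t: 23.55
eef_pos: [0.4502, 0.1239, 0.1382]
ee_rot: [-1.57, 0.003, -2.132]
force: [-0.6, -0.3, -1.9]
width: 0.0495
```

```bash
python3 - <<'E'
from h import *
plan(.6366,.0091,.14,281.7)
f=arm.grab_frame('side');cv2.imwrite('pics/s14.png',crop(f['pixels'],250,100,450,270,4))
E
```

```text
t 23.55 pos [0.4502 0.1239 0.1382] yaw -122.2 w 0.0495 F [-0.6 -0.3 -1.9] q6 0.32 rows needed 5 tilt [ 0.003  0.002 -1.   ]
offset [[-0.0004, -0.0004, 0.0438], [0.0063, -0.0004, 0.0433], [0.0128, -0.0004, 0.0419], [0.0191, -0.0004, 0.0394], [0.0248, -0.0004, 0.0361]] roll [np.float64(-0.1531), np.float64(-0.1531), np.float64(-0.1531), np.float64(-0.1531), np.float64(-0.1531)]
```

View pics/s14.png

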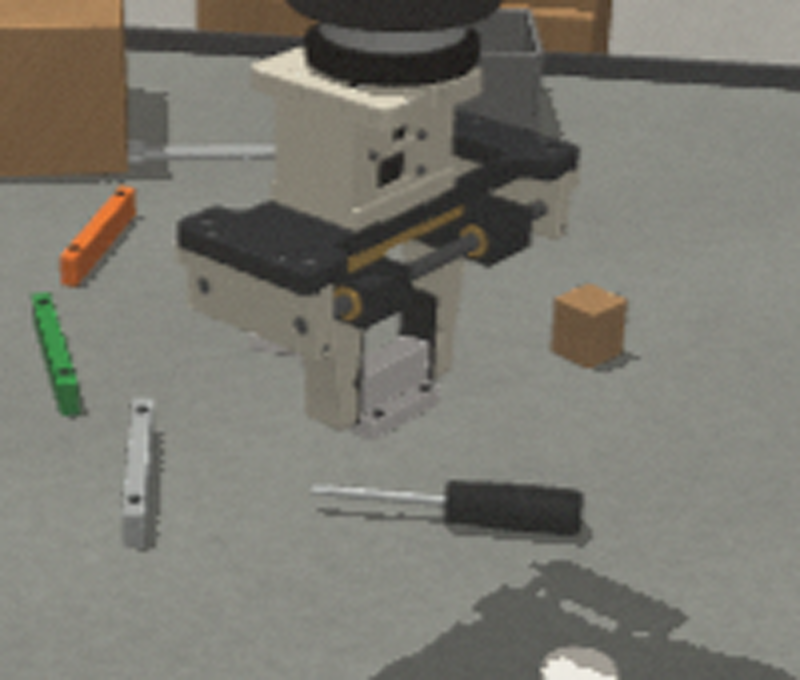

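Call:
move_arm(
  jaw=[1,1,1,1,1],
  offset=[
    [0,0,0.044],
    [0.0065,0,0.0435],
    [0.013,0,0.042],
    [0.019,0,0.0395],
    [0.025,0,0.036],
  ],
  roll=[-0.153,-0.153,-0.153,-0.153,-0.153],
)

```text
t: 24.22
eef_pos: [0.6361, 0.0064, 0.1342]
ee_rot: [-1.574, 0.0, -1.362]
force: [0.5, 1.1, -0.6]
width: 0.0501
```

Call:
move_arm(
  jaw=[1],
  offset=[
    [0,0,0],
  ],
  roll=[0],
)

```text
t: 24.35
eef_pos: [0.6368, 0.0056, 0.1334]
ee_rot: [-1.575, -0.0, -1.368]
force: [-1.0, -0.1, -2.2]
width: 0.0496
```

```bash
python3 - <<'E'
from h import *
s=arm.get_state();f=arm.grab_frame('wrist');save(f,'w12')
b=np.array([.6013,.0018]);y=np.array([-.203,.979]);x=np.array([.979,.203])
print(proj(f,[[*(b+y*a+x*c),.022] for a,c in [(.065,.006),(-.065,.006)]],s))
plan(.6366,.0091,.05,281.7)
f=arm.grab_frame('top');cv2.imwrite('pics/t12.png',crop(f['pixels'],260,110,420,240,5))
E
```

```text
[[247.34105068 236.67257883]
 [396.28855177 236.54753872]]
t 24.4 pos [0.6355 0.0062 0.1336] yaw -78.5 w 0.0496 F [-1.2  0.4 -1.3] q6 1.46 rows needed 2 tilt [-0.004 -0.001 -1.   ]
offset [[-0.0013, 0.0418, 0.0008], [-0.0013, 0.0418, 0.0008]] roll [np.float64(-0.0015), np.float64(-0.0015)]
```

View pics/w12.png

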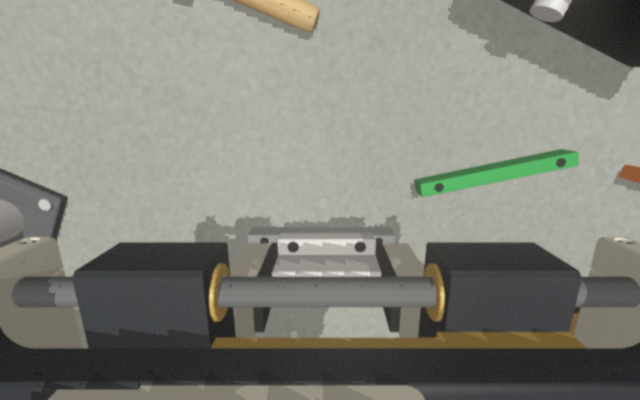

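View pics/t12.png

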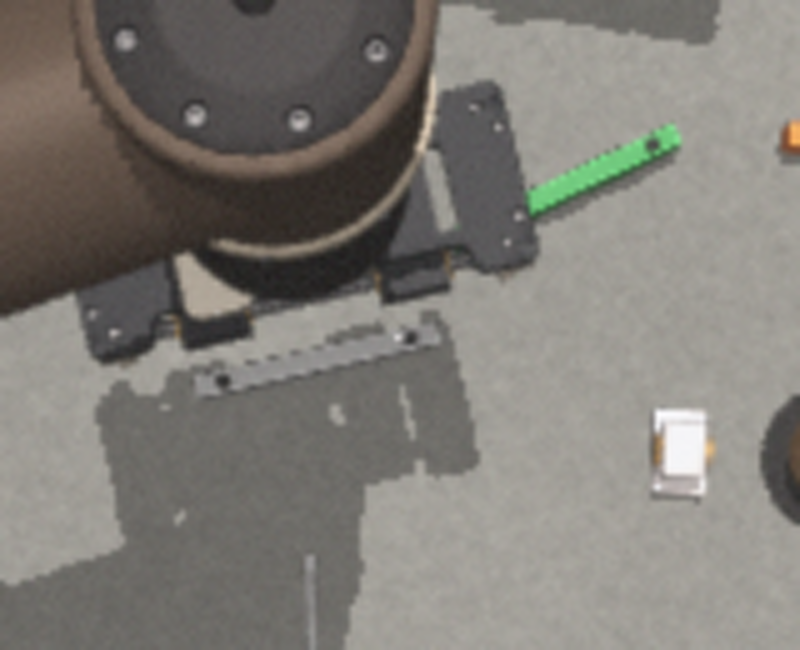

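Call:
move_arm(
  jaw=[1,1,1,1],
  offset=[
    [-0.002,0.04,0.0015],
    [-0.001,0.04,0.0015],
    [0,0.03,0],
    [0,0,0],
  ],
  roll=[0,0,0,0],
)

```text
t: 24.95
eef_pos: [0.6353, 0.011, 0.024]
ee_rot: [-1.577, -0.0, -1.367]
force: [-0.8, -1.4, -1.0]
width: 0.0501
```

```bash
python3 - <<'E'
from h import *
plan(.638,.0091,.008,281.7)
f=arm.grab_frame('side');cv2.imwrite('pics/s15.png',crop(f['pixels'],220,140,340,260,5))
E
```

```text
t 24.95 pos [0.6353 0.011  0.024 ] yaw -78.3 w 0.0501 F [-0.8 -1.4 -1. ] q6 1.45 rows needed 1 tilt [-0.006 -0.001 -1.   ]
offset [[0.0024, 0.016, 0.0022]] roll [np.float64(-0.0007)]
```

View pics/s15.png

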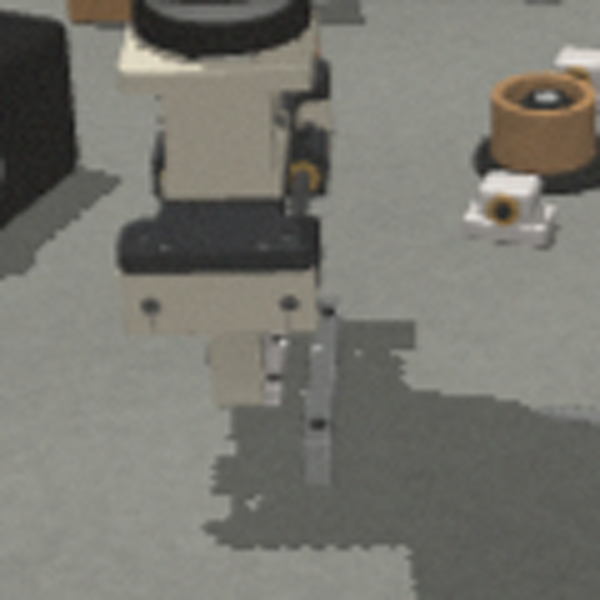

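Clear gap to the bar, so I lower the rest.

Call:
move_arm(
  jaw=[1,1,1],
  offset=[
    [0.001,0.008,0.001],
    [0.001,0.007,0.001],
    [0,0,0],
  ],
  roll=[0,0,0],
)

```text
t: 25.38
eef_pos: [0.6406, 0.0093, 0.0117]
ee_rot: [-1.571, 0.0, -1.367]
force: [-0.5, -0.8, -1.7]
width: 0.0495
```

```bash
python3 - <<'E'
from h import *
plan(.638,.0091,.007,281.7)
E
```

```text
t 25.38 pos [0.6406 0.0093 0.0117] yaw -78.3 w 0.0495 F [-0.5 -0.8 -1.7] q6 1.46 rows needed 1 tilt [-0.  0. -1.]
offset [[-0.0003, 0.0047, -0.0026]] roll [np.float64(-0.0008)]
```

Call:
move_arm(
  jaw=[1,1],
  offset=[
    [0,0.003,-0.001],
    [0,0,0],
  ],
  roll=[0,0],
)

```text
t: 25.62
eef_pos: [0.6396, 0.0091, 0.0087]
ee_rot: [-1.571, 0.0, -1.367]
force: [-0.7, -0.2, -1.1]
width: 0.0495
```

Call:
move_arm(
  jaw=[1,1],
  offset=[
    [0,0.0015,0],
    [0,0,0],
  ],
  roll=[0,0],
)

```text
t: 25.88
eef_pos: [0.6397, 0.0092, 0.0072]
ee_rot: [-1.571, 0.0, -1.367]
force: [-0.5, -0.1, -0.4]
width: 0.0498
```

Call:
move_arm(
  jaw=[1,1,0.3,0.3,0.3],
  offset=[
    [0,0.0005,0],
    [0,0,0],
    [0,0,0],
    [0,0,0],
    [0,0,0],
  ],
  roll=[0,0,0,0,0],
)

```text
t: 26.5
eef_pos: [0.6398, 0.0092, 0.0067]
ee_rot: [-1.571, 0.0, -1.367]
force: [-0.5, 0.2, -0.3]
width: 0.0611
```

Call:
move_arm(
  jaw=[0.3,0.3,0.3,0.3,0.3],
  offset=[
    [0,-0.01,0],
    [0,-0.035,0],
    [0,-0.05,0],
    [0,-0.05,0],
    [0,-0.03,0],
  ],
  roll=[0,0,0,0,0],
)

```text
t: 27.12
eef_pos: [0.6407, 0.0093, 0.1858]
ee_rot: [-1.567, -0.0, -1.367]
force: [-0.2, -0.7, -0.8]
width: 0.0616
```

Call:
move_arm(
  jaw=[0.3,0.3,0.3,0.3,0.3],
  offset=[
    [0,0,-0.04],
    [0,0,-0.05],
    [0,0,-0.05],
    [0,0,-0.05],
    [0,0,0],
  ],
  roll=[0,0,0,0,0],
)

```text
t: 27.75
eef_pos: [0.4507, -0.03, 0.1829]
ee_rot: [-1.569, 0.001, -1.367]
force: [-0.0, 0.5, 0.7]
width: 0.0615
```

```bash
python3 - <<'E'
from h import *
f=arm.grab_frame('top');save(f,'t13');cv2.imwrite('pics/t13c.png',crop(f['pixels'],260,110,420,240,5))
f=arm.grab_frame('side');save(f,'s16')
for th in ['core_c','flange_c','spacer_c','peel_c','stopbar','driver','pot','carton']:print(th,[(round(d['p'],2),np.round(d['position'],3).tolist()) for d in arm.landmark_of(f,th)][:2])
E
```

```text
core_c [(0.72, [0.546, -0.269, 0.026]), (0.38, [0.605, 0.002, 0.0])]
flange_c [(0.69, [0.543, -0.268, 0.016])]
spacer_c [(0.74, [0.558, 0.286, 0.032])]
peel_c [(0.51, [0.637, 0.01, 0.014])]
stopbar [(0.73, [0.69, -0.131, 0.0]), (0.52, [0.708, -0.312, 0.001])]
driver [(0.82, [0.427, 0.01, 0.002])]
pot [(0.76, [0.347, 0.195, -0.001]), (0.67, [0.542, -0.271, 0.027])]
carton [(0.79, [0.36, -0.207, -0.001])]
```

View pics/t13c.png

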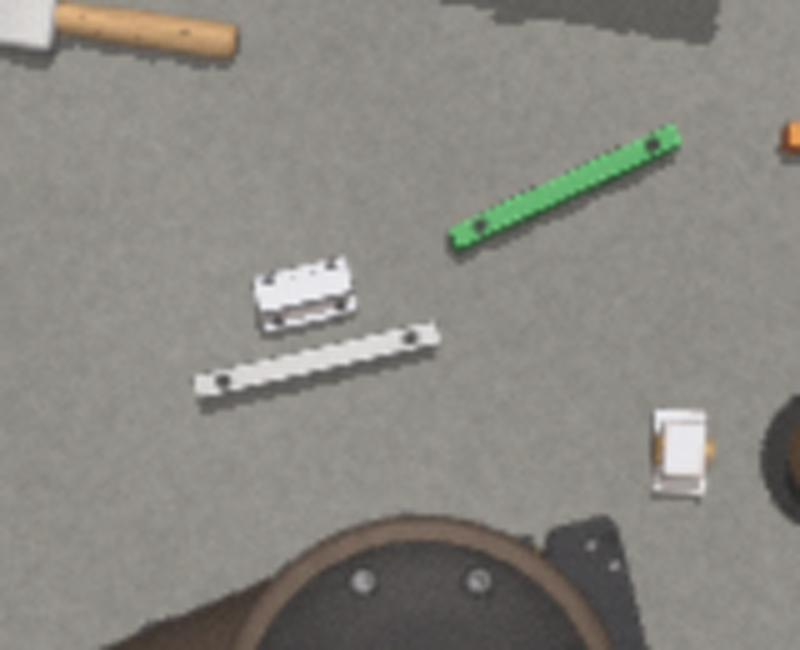

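View pics/s16.png

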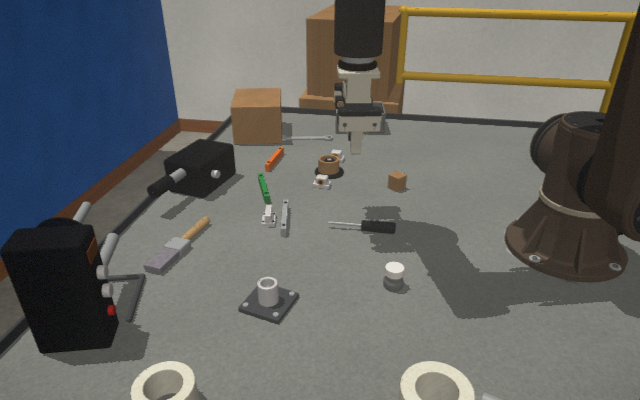

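```bash
python3 -c "
from h import *
s=arm.get_state();print(s['t'],s['qd'].round(3));print(arm.job_done())"
```

```text
28.25 [-0.    -0.003 -0.001  0.001  0.001 -0.001]
the job is handed in; nothing more can be done
None
```

I finished all four placements and handed the job in at t ≈ 28 s. It reported no verdict, so the checks below are my own camera measurements, good to about 4 mm.

- **Flange:** it stands hub up at about (0.543, -0.270). That is within a few mm of midway between the bearing blocks, which I measured at (0.5425, -0.2715).
- **Core:** it is around the hub and down on the flange. The detector put it within about 4 mm of the flange axis.
- **Spacer:** it is over the post and down on the base, with its centre 0.032 m above the table against 0.030 m nominal.
- **Peel block:** it is upright behind the grey stop bar, parallel and centred, about 36 mm from the bar's centre, which leaves roughly a 15 mm gap.
- **Bystanders:** the screwdriver, pot and carton read within 5 mm of their first positions, which is inside the measurement error.

The gripper is open and clear of everything.

One detector result disagreed in the last picture. It no longer reported the grey stop bar, only the green and orange ones. I judged the peel block against the bar position from the first pictures, and the last top view shows the same arrangement.

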